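# Couple the board holder onto its ball stand

## Task

Swing the handle of the circuit-board holder's ball coupler all the way back, push the coupler down over the ball of the bench stand until it is fully home on the stand's round flange, then bring the handle over and press it fully down to lock. Work gently, never leaning hard on the stand, leave the holder locked and level on the stand, and do not disturb the other things on the bench.

Things in the scene. Friction and masses are not known exactly. Their poses are not given: they have to be found in the camera images.
- coupler: Loose board-holder head, 0.48 to 0.7 kg with its handle, upright on the bench at the start. Aluminium shell, x -40 to +30, 40 mm wide (y), 46 mm high; a green board in a black jaw sticks out behind to x = -115 (z 16 to 32). Origin: underside, on the ball socket's axis; z up, +x to the slotted front, where the closed handle's free end points.
- shell_grip (a point): Grip place in the middle of the shell, 27 mm above its underside and 8 mm ahead of the socket axis; the flat sides are 40 mm apart (20 mm either way along y). Clear from above once the handle is swung right back. Axes as the coupler's.
- socket_mouth (a point): Centre of the socket's mouth, same point as the coupler's origin. Square hole 27 mm wide, 36 mm deep, for the 25 mm ball, whose round top guides it in from up to 6 mm off-centre. Two sprung side bumps catch the ball about 14 mm above home and give way at 8 to 20 N in all, more than the holder's weight; it must be pushed on until the underside rests on the flange.
- handle (a joint): Angle of the locking handle, a dark bar 14 x 8 mm with a roller grip. 0: pressed fully down, level, pointing to the coupler's +x; it swings up and over to 2.8 rad, back over the board. Stays where left. A sprung claw on it comes in through the front slot under the ball in the last 0.12 rad and wedges: 5 to 15 N at the roller locks it if the coupler is home. Down, the claw blocks the ball.
- handle_hinge (a point): Centre of the handle's hinge, axis along the coupler's y, 36 mm behind the socket axis and 62 mm above the coupler's underside.
- handle_grip (a point): Centre of the black roller, 16 mm in diameter, 22 mm long along the coupler's y, on the handle's free end, 90 mm from the hinge. It turns freely on its axis: pinched by its two flat ends from above, it turns between the fingers while the handle swings. The point's x axis points along the handle to the free end.
- telltale (a joint): Rise (m) of the thin steel pin, 6 mm in diameter, through the roof on the socket axis: 0 with no ball inside (pin 1.5 mm proud of the roof); the ball lifts it, and it reads about 0.0085 when the coupler is fully home.
- stand: Fixed bench stand: dark steel plate 120 x 110 x 20 mm (x, y, z), origin at the centre of its underside. A slide and a screwed stud on it carry an aluminium flange 76 mm in diameter; above it, on a 10 mm neck, a 25 mm ball, its centre 20 mm above the flange's top. The coupler seats with its underside on the flange, facing any way. Push on it with 40 N at most.
- plate_top (a point): Centre of the stand plate's top face; axes as the stand's. The ball's axis is clamped anywhere within 4 mm either side of this point along the stand's x, and the stud is screwed so that the flange's top is 25 to 39 mm above it: neither is measured, find them by feel or sight.
- screwdriver: Bystander: black-handled screwdriver, 170 mm long, lying.
- multimeter: Bystander: orange meter 75 x 140 x 37 mm, lying.
- solder_spool: Bystander: grey spool 54 mm in diameter, 40 mm high.
- flux_jar: Bystander: amber jar 48 mm in diameter, 50 mm high.

How it is judged:
By the outcome, as a careful person would: the job done as asked, in the order asked, and still so for the second after the job is handed in, with the robot touching nothing.
It also fails if it takes over 72 s, if anything falls off the work surface, if the arm or the gripper's body presses on something with over 40 N, if the wrist force passes 120 N, or if a joint passes its speed limit or range.

## Robot

A 6-joint arm with a two-finger parallel gripper is mounted at the origin on the work surface. World frame = base frame: x ahead of the robot, y to its left, z up, the work surface at z = 0. Lengths are in m, angles in degrees, forces in N, time in s.
With the tool pointing down it reaches from about 0.35 to 0.875 m from the base axis. Payload 15.5 kg.
Tool frame: the origin (TCP) lies at the very end of the fingers, on their centre line; the grasp point (between the pads) lies 19 mm behind it; y points along the fingers, x is the direction in which the jaws open and shut, and the axes are right-handed (so a half turn about y gives the same grasp; the last joint's range is limited). The gripper opens to 85 mm and grips with 20 to 120 N. Pads are 22 mm wide; open, the fingers measure 114 mm over their backs; the gripper's body (76 mm by 85 mm) begins 54 mm behind the grasp point. The pads swing forward as they close: fully open they stand 13 mm farther back than shut.
Start: joints at [-77.894, 28.281, 77.091, -0, 74.628, -5.472], TCP at [0.189, -0.596, 0.209] pointing down, gripper open.
Joint ranges: [-166.48, 166.48], [-47.26, 123.95], [12.59, 153.08], [-70.14, 250.14], [6.76, 159.57], [-176.63, 176.63]. Speed limits (degrees/s): [108.29, 108.29, 147.25, 172.46, 172.46, 172.46].

## Interface

Orientations are given as a 3x3 rotation matrix whose columns are the frame's x, y, z axes.
In Python, from station import env, eyes, order, spotter gives the robot as it stands.
- The arm moves only by the tool play_rows, never from a script. Its argument "moves" is a list of rows, each a list of 3 entries, a list of its own where there are three numbers: the gripper's target within -1 to 1 (fully open at 1, half-way at 0, shut at -1), then the shift along the tool's x, y, z as a fraction of full scale, then the turn about the tool's y as a fraction of full scale. In form: [[hand, [tx, ty, tz], twist], ...]. A call has 1 to 20 rows; each row is the pose to reach, as a shift and turn from the pose commanded when the call began, along the tool's axes at that moment; what a row does not reach only later rows make up. Full scale, the value 1, is 0.15 m for a shift and 1.5 rad for a turn. A row lasts 1/10 s, in which the tool goes at most 50 mm and 8.59 degrees, less where a joint would pass 70% of its speed; a pose out of reach is approached as far as the arm can. A call with a number of a shift or a turn outside -1 to 1 is refused whole. A call with a gripper value outside its range is refused whole. The fingers move at their own pace and stop on an object; the grip force is fixed at half the most. Time passes only in rows, so rows that repeat a pose let the fingers close. It gives the time, the measured TCP pose, the force and the opening at its end, in the units of the state.
- env.read_state(): the state, without advancing time (a new reading comes with each control period).
- eyes.get_image(name): name is "scene" or "top" or "wrist"; returns a dict with "img" (480x640x3 uint8, red, green, blue), "depth" (480x640 float32, m along the optical axis (not along the pixel's ray), 0 where there is no reading), "fx", "fy", "cx", "cy" (pixels), "rvec" (rotation vector, rad) and "tvec" (3), from world to camera coordinates, as OpenCV has them; the wrist camera has in their place "hand_eye" (4x4, takes a point from camera to tool coordinates, whose origin is the TCP and whose axes are the tool frame's). Camera axes: x right, y down, z forward; pixel columns grow to the right and rows downward; lengths in m; the calibration is good to about 2 mm. The wrist camera is an equidistant fisheye: a pixel r from the principal point sees the ray r / f radians off the axis. A picture is of the moment at which its call begins: read the wrist's pose just before it.
- order.sign_off(): hands the job in, once; it reports no verdict.
Trained networks look in a picture, given as the dict that the camera call returned (one of the last four; its "shot" number tells which), for a name from the list of things; names that differ only in an ending like _2 or _b are one class to them, and where a whole thing is asked for, a point or a joint stands for the part that bears it (a point fixed in the world has none). Each returns a list of dicts, best first, with "p" (0 to 1); they miss things now and then, are a little off and sometimes report something else, mostly with a low value. They report only what shows in the picture. A call takes as long as a camera call.
- spotter.find_in(picture, name): "box" ([left, top, width, height] in pixels, round what is visible of it).
- spotter.spot_point(picture, name): "location" ([column, row] in pixels: a listed point, or the origin of a listed thing).
The state is a dict: "clock": time; "qpos": joint angles; "joint_vel": joint speeds; "joint_efforts": joint torques, N m; "position": TCP position; "orientation": TCP orientation; "wrist_force": force on the tool from outside, world axes, zero at the start; "moment": the same for the moment, N m; "width": opening from 0.0 (shut) to 1.0 (fully open).
Only numpy, scipy, OpenCV 4.12 (cv2) and the standard library are available. Lean on these libraries where they do the work, as an engineer would, in place of code of your own. Each camera call takes 0.05 s, during which the arm holds its last target.

## Working session

There is one attempt and no reset: what is moved stays moved. The work goes in short steps, Python scripts to look and compute and a tool call to move; the robot and the scene stay as the last step left them, time stands still between calls to the robot, and variables do not carry over. Pictures are saved under pics/ and viewed, and the job is handed in when it is done.

Besides the shell and the picture viewer there is one more tool, called after "Request:" by a JSON object that holds its "method" and its "body". play_rows: Moves the arm, as the interface text tells. Its arguments: {"type":"object","properties":{"moves":{"type":"array"}},"required":["moves"]}

```bash
ls -la; mkdir -p pics
cat > h.py <<'E'
import numpy as np, cv2
from station import env, eyes, order, spotter
def save(p,name,crop=None,scale=1):
    im=p["img"][:,:,::-1]
    if crop: l,t,r,b=crop; im=im[t:b,l:r]
    if scale!=1: im=cv2.resize(im,None,fx=scale,fy=scale,interpolation=cv2.INTER_CUBIC)
    cv2.imwrite("pics/"+name,im)
def cam(p):
    R,_=cv2.Rodrigues(np.array(p["rvec"],float)); return R,np.array(p["tvec"],float).ravel()
def ray(p,u,v):
    R,t=cam(p); d=R.T@np.array([(u-p["cx"])/p["fx"],(v-p["cy"])/p["fy"],1.]); return -R.T@t,d
def at_z(p,u,v,z):
    c,d=ray(p,u,v); return c+d*(z-c[2])/d[2]
def dep(p,u,v):
    z=float(p["depth"][int(round(v)),int(round(u))]); c,d=ray(p,u,v); return c+d*z
def proj(p,X):
    R,t=cam(p); q=R@np.array(X,float)+t; return np.array([q[0]/q[2]*p["fx"]+p["cx"],q[1]/q[2]*p["fy"]+p["cy"]])
def cloud(p):
    R,t=cam(p); v,u=np.mgrid[0:480,0:640]; z=p["depth"].astype(float)
    P=np.stack([(u-p["cx"])/p["fx"]*z,(v-p["cy"])/p["fy"]*z,z],-1)
    return (P-t)@R
E
cat > a.py <<'E'
from h import *
s=env.read_state(); print({k:np.round(v,4).tolist() for k,v in s.items()})
for n in ["scene","top"]:
    p=eyes.get_image(n); save(p,n+"0.png"); np.save("pics/"+n+"0.npy",p,allow_pickle=True)
    for o in ["coupler","stand","screwdriver","multimeter","solder_spool","flux_jar","handle"]:
        print(n,o,[(np.round(d["box"]).tolist(),round(d["p"],2)) for d in spotter.find_in(p,o)[:2]])
    for o in ["shell_grip","socket_mouth","handle_hinge","handle_grip","plate_top","coupler"]:
        print(n,o,[(np.round(d["location"],1).tolist(),round(d["p"],2),np.round(dep(p,*d["location"]),3).tolist()) for d in spotter.spot_point(p,o)[:2]])
print(p["fx"],p["cx"],cam(p))
E
python3 a.py
```

```text
total 12
drwxr-xr-x  3 agent agent 4096 Dec  7 00:38 .
drwxr-xr-x 23 root  root  4096 Dec  7 00:38 ..
drwxr-xr-x  2 agent agent 4096 Dec  7 00:38 pics
{'clock': 0.0, 'qpos': [-77.8926, 28.3144, 77.1263, 0.0001, 74.629, -5.4719], 'joint_vel': [-0.0057, 0.0483, 0.0422, 0.0097, 0.0039, -0.0378], 'joint_efforts': [0.0005, -88.2148, -38.3877, -0.0001, 0.01, 0.0001], 'position': [0.1887, -0.5954, 0.2086], 'orientation': [[0.302, -0.0003, 0.9533], [-0.9533, 0.0012, 0.302], [-0.0012, -1.0, 0.0001]], 'wrist_force': [0.1061, -0.1205, 0.1736], 'moment': [-0.0181, -0.004, -0.0319], 'width': 1.0011}
scene coupler [([217.0, 179.0, 41.0, 103.0], 0.57)]
scene stand [([396.0, 213.0, 90.0, 78.0], 0.63)]
scene screwdriver [([334.0, 181.0, 27.0, 54.0], 0.73), ([216.0, 179.0, 48.0, 103.0], 0.67)]
scene multimeter [([79.0, 289.0, 123.0, 73.0], 0.93), ([487.0, 321.0, 46.0, 53.0], 0.63)]
scene solder_spool [([339.0, 311.0, 44.0, 53.0], 0.8)]
scene flux_jar [([486.0, 320.0, 46.0, 56.0], 0.84)]
scene handle [([233.0, 178.0, 27.0, 56.0], 0.66)]
scene shell_grip [([244.7, 227.4], 0.78, [0.57, -0.129, 0.065])]
s
[... 698 characters left out ...]
42, 0.048]), ([222.6, 270.8], 0.65, [0.538, 0.152, 0.057])]
top socket_mouth [([389.4, 274.2], 0.9, [0.53, -0.135, 0.047])]
top handle_hinge [([397.5, 252.1], 0.8, [0.566, -0.147, 0.071])]
top handle_grip [([401.1, 302.0], 0.98, [0.482, -0.145, 0.097]), ([434.7, 165.6], 0.4, [0.727, -0.226, 0.037])]
top plate_top [([221.8, 273.0], 0.96, [0.535, 0.154, 0.056])]
top coupler [([389.8, 274.9], 0.74, [0.529, -0.136, 0.045]), ([284.7, 171.2], 0.51, [0.719, 0.047, 0.042])]
444.0651609404294 323.993048608113 (array([[-0.01069608, -0.99993818, -0.00303935],
       [-0.98911124,  0.01102633, -0.14675615],
       [ 0.14678059,  0.00143654, -0.98916803]]), array([-0.01597012,  0.59915672,  0.73977488]))
```

View pics/scene0.png

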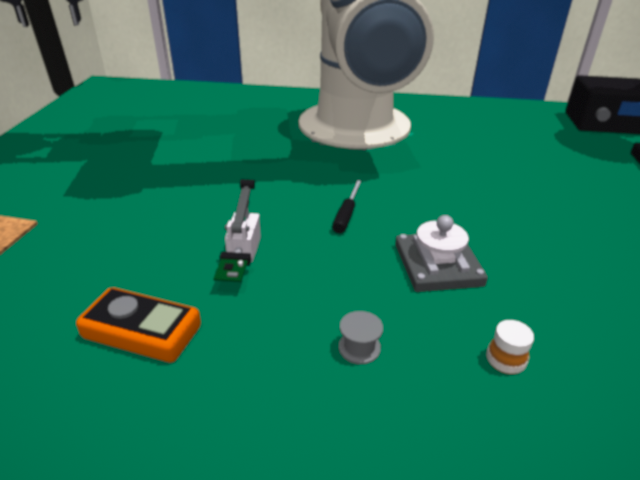

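View pics/top0.png

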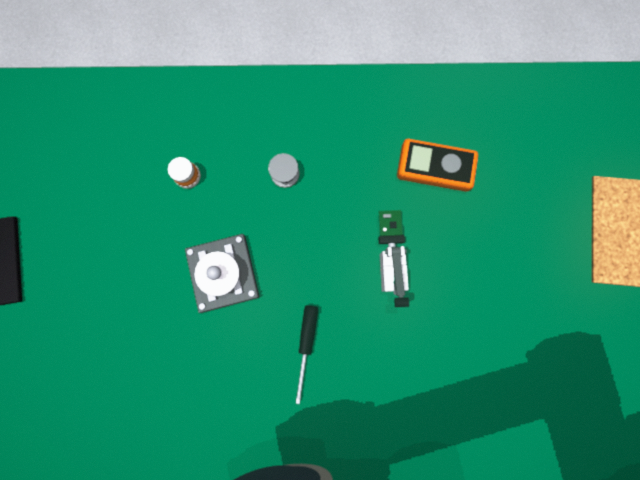

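Coupler at about top (393,265), with its handle end toward the robot and slightly raised. The stand ball is at about top (214,272), and the bystanders are well clear. Next I'll measure finer.

```bash
cat > b.py <<'E'
from h import *
for n,cr,cr2 in [("scene",(200,165,280,295),(380,200,500,300)),("top",(360,200,430,320),(175,225,275,320))]:
    p=np.load("pics/"+n+"0.npy",allow_pickle=True).item()
    save(p,n+"0c.png",cr,4.5); save(p,n+"0s.png",cr2,5)
    P=cloud(p)
    for name,c in [("coupler",cr),("stand",cr2)]:
        l,t,r,b=c; Q=P[t:b,l:r].reshape(-1,3); I=p["img"][t:b,l:r].reshape(-1,3)
        m=(Q[:,2]>0.008)&(np.abs(Q[:,1])<.4)
        Q=Q[m]
        print(n,name,len(Q),Q.min(0).round(3),Q.max(0).round(3))
        for z0 in np.arange(0.01,0.13,0.01):
            k=(Q[:,2]>=z0)&(Q[:,2]<z0+.01)
            if k.sum()>3: print(round(z0,3),k.sum(),Q[k].mean(0).round(3),Q[k].min(0).round(3),Q[k].max(0).round(3))
E
python3 b.py
```

```text
scene coupler 2511 [ 0.475 -0.164  0.008] [1.173 0.048 0.488]
0.01 78 [ 0.554 -0.127  0.016] [ 0.504 -0.162  0.011] [ 0.601 -0.119  0.02 ]
0.02 911 [ 0.609 -0.139  0.026] [ 0.499 -0.164  0.02 ] [ 0.649 -0.118  0.03 ]
0.03 340 [ 0.575 -0.138  0.033] [ 0.502 -0.163  0.03 ] [ 0.64  -0.119  0.04 ]
0.04 367 [ 0.543 -0.136  0.044] [ 0.499 -0.164  0.04 ] [ 0.577 -0.122  0.05 ]
0.05 86 [ 0.567 -0.14   0.055] [ 0.506 -0.158  0.05 ] [ 0.577 -0.124  0.06 ]
0.06 270 [ 0.566 -0.141  0.066] [ 0.509 -0.16   0.06 ] [ 0.577 -0.124  0.07 ]
0.07 167 [ 0.533 -0.142  0.075] [ 0.501 -0.15   0.07 ] [ 0.571 -0.136  0.08 ]
0.08 165 [ 0.5   -0.143  0.085] [ 0.477 -0.155  0.08 ] [ 0.523 -0.134  0.09 ]
0.09 76 [ 0.485 -0.144  0.093] [ 0.475 -0.156  0.09 ] [ 0.492 -0.134  0.097]
scene stand 4374 [0.488 0.048 0.008] [1.173 0.233 0.488]
0.01 1998 [0.565 0.162 0.017] [0.488 0.1   0.01 ] [0.609 0.233 0.02 ]
0.02 835 [0.557 0.163 0.025] [0.496 0.106 0.02 ] [0.605 0.226 0.03 ]
0.04 93 [0.564 0.161 0.048] [0.54  0.128 0.045] [0.573 0.201 0.05 ]
0.05 1075 [0.541 0.164 0.054] [0.496 0.128 0.05 ] [0.573 0.203 0.059]
0.06 
[... 869 characters left out ...]
3 -0.135  0.09 ]
0.09 145 [ 0.483 -0.146  0.095] [ 0.476 -0.157  0.09 ] [ 0.498 -0.135  0.1  ]
top stand 4153 [ 0.47  -0.024  0.008] [0.61  0.231 0.82 ]
0.01 659 [0.536 0.154 0.019] [0.47  0.098 0.01 ] [0.61  0.231 0.02 ]
0.02 1841 [0.54  0.16  0.022] [0.47  0.098 0.02 ] [0.608 0.23  0.03 ]
0.03 52 [0.538 0.16  0.031] [0.489 0.128 0.03 ] [0.588 0.203 0.032]
0.04 7 [0.521 0.132 0.048] [0.507 0.127 0.047] [0.549 0.139 0.049]
0.05 1344 [0.535 0.163 0.057] [0.499 0.126 0.05 ] [0.573 0.202 0.06 ]
0.06 7 [0.529 0.17  0.06 ] [0.504 0.133 0.06 ] [0.557 0.193 0.062]
0.07 16 [0.532 0.155 0.078] [0.523 0.152 0.075] [0.545 0.161 0.08 ]
0.08 160 [0.535 0.163 0.085] [0.523 0.152 0.08 ] [0.547 0.174 0.09 ]
```

View pics/scene0c.png

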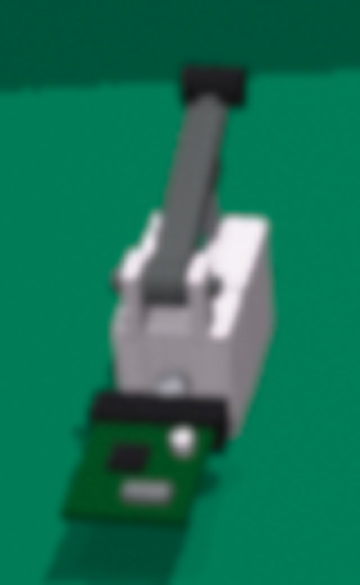

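View pics/top0c.png

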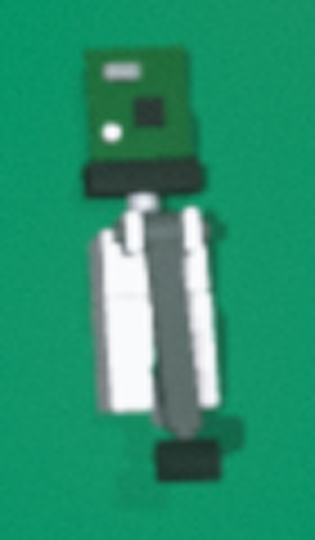

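```bash
cat > c.py <<'E'
from h import *
# coupler fit: shell top, board, handle line, ball fit
p=np.load("pics/top0.npy",allow_pickle=True).item(); P=cloud(p)
def reg(cr):
    l,t,r,b=cr; return P[t:b,l:r].reshape(-1,3)
Q=reg((360,200,430,320)); Q=Q[(Q[:,2]<.3)]
for nm,k in [("roof",(Q[:,2]>.043)&(Q[:,2]<.052)),("all>.02",Q[:,2]>.02)]:
    r=cv2.minAreaRect((Q[k][:,:2]*1000).astype(np.float32)); print(nm,r)
k=(Q[:,2]>.073); H=Q[k]; m=H.mean(0); u=np.linalg.svd(H-m)[2][0]; print("handle dir",u,m, np.degrees(np.arctan2(u[1],u[0])))
Q=reg((175,225,275,320)); Q=Q[Q[:,2]<.3]
k=(Q[:,2]>.05)&(Q[:,2]<.062); (c,r)=cv2.minEnclosingCircle((Q[k][:,:2]*1000).astype(np.float32)); print("flange",c,r,np.median(Q[k][:,2]))
from scipy.optimize import least_squares
for n,cr in [("top",(175,225,275,320)),("scene",(380,200,500,300))]:
    p=np.load("pics/"+n+"0.npy",allow_pickle=True).item(); P=cloud(p); Q=reg(cr); Q=Q[(Q[:,2]<.12)&(Q[:,2]>.073)]
    f=least_squares(lambda c:np.linalg.norm(Q-c,axis=1)-.0125,Q.mean(0),loss='soft_l1',f_scale=.001); print(n,"ball",f.x,Q[:,2].max())
    Q=reg(cr);k=(Q[:,2]>.05)&(Q[:,2]<.062);print(np.median(Q[k][:,2]), cv2.minEnclosingCircle((Q[k][:,:2]*1000).astype(np.float32)))
    k=(Q[:,2]>.012)&(Q[:,2]<.062);print(cv2.minAreaRect((Q[k][:,:2]*1000).astype(np.float32)))
E
python3 c.py
```

```text
roof ((535.4869384765625, -144.4230499267578), (72.22889709472656, 40.50025939941406), 1.892127513885498)
all>.02 ((561.79833984375, -142.245361328125), (172.54420471191406, 44.955078125), 0.8961948752403259)
handle dir [-0.95145897 -0.03172062  0.30613663] [ 0.50834244 -0.14477099  0.08598757] -178.09052734277515
flange (534.93310546875, 163.75770568847656) 37.994102478027344 0.05660325291049064
top ball [0.53530244 0.16415469 0.07655588] 0.0916834711240927
0.05660325291049064 ((534.93310546875, 163.75770568847656), 37.994102478027344)
((539.2025756835938, 165.14332580566406), (120.39789581298828, 111.14140319824219), 14.035346984863281)
scene ball [0.53356021 0.16536173 0.0739966 ] 0.08760321547001916
0.05397780688241253 ((534.69970703125, 164.3914337158203), 39.22804260253906)
((538.84033203125, 165.39569091796875), (121.77880096435547, 111.12075805664062), 13.754651069641113)
```

Request:
{"method": "play_rows", "body": {"moves": [[1,[-0.757,0,0.921],0],[1,[-0.757,0,0.921],0],[1,[-0.757,0,0.921],0],[1,[-0.757,0,0.921],0],[1,[-0.757,0,0.921],0]]}}

```text
clock: 1.9
position: [0.2877, -0.4427, 0.2094]
orientation: [[0.305, 0.0, 0.952], [-0.952, 0.001, 0.305], [-0.001, -1.0, 0.0]]
wrist_force: [-0.6, -0.5, 0.3]
width: 0.997
```

Request:
{"method": "play_rows", "body": {"moves": [[1,[-0.757,0,0.921],0],[1,[-0.757,0,0.921],0],[1,[-0.757,0,0.921],0],[1,[-0.757,0,0.921],0],[1,[-0.757,0,0.921],0]]}}

```text
clock: 2.4
position: [0.385, -0.2937, 0.2093]
orientation: [[0.305, 0.0, 0.952], [-0.952, 0.0, 0.305], [-0.0, -1.0, 0.0]]
wrist_force: [-0.8, 0.2, -0.2]
width: 0.999
```

Request:
{"method": "play_rows", "body": {"moves": [[1,[-0.757,0,0.921],0.183],[1,[-0.757,0,0.921],0.183],[1,[-0.757,0,0.921],0.183],[1,[-0.757,0,0.921],0.183],[1,[-0.757,0,0.921],0.183],[1,[-0.757,0,0.921],0.183],[1,[-0.757,0,0.921],0.183]]}}

```text
clock: 3.1
position: [0.4807, -0.1471, 0.2091]
orientation: [[0.031, -0.0, 1.0], [-1.0, -0.0, 0.031], [0.0, -1.0, -0.0]]
wrist_force: [-0.7, 0.5, -0.6]
width: 1.002
```

```bash
cat > st.py <<'E'
from h import *
s=env.read_state(); print({k:np.round(v,4).tolist() for k,v in s.items() if k in("clock","qpos","position","orientation","wrist_force","width")})
E
python3 st.py
cat > w.py <<'E'
from h import *
import sys
s=env.read_state(); p=eyes.get_image("wrist"); save(p,sys.argv[1])
for o in ["handle_grip","shell_grip","socket_mouth","handle_hinge"]:
    print(o,[(np.round(d["location"],1).tolist(),round(d["p"],2)) for d in spotter.spot_point(p,o)[:1]])
E
python3 w.py w1.png
```

```text
{'clock': 3.1, 'qpos': [-23.8122, 18.4808, 94.0287, -0.0261, 67.4919, 64.3941], 'position': [0.4807, -0.1471, 0.2091], 'orientation': [[0.0315, -0.0002, 0.9995], [-0.9995, -0.0004, 0.0315], [0.0004, -1.0, -0.0002]], 'wrist_force': [-0.6544, 0.474, -0.6157], 'width': 1.0017}
handle_grip [([320.9, 214.7], 0.8)]
shell_grip [([318.1, 156.1], 0.87)]
socket_mouth []
handle_hinge [([318.7, 110.8], 0.68)]
```

```bash
cat >> h.py <<'E'
def wray(p,s,u,v):
    T=np.array(p["hand_eye"]); d=np.array([u-p["cx"],v-p["cy"]]); r=np.hypot(*d); th=r/p["fx"]
    c=np.array([*(d/max(r,1e-9)*np.sin(th)),np.cos(th)])
    R=np.array(s["orientation"]); return np.array(s["position"])+R@T[:3,3], R@T[:3,:3]@c
def wat(p,s,u,v,z):
    o,d=wray(p,s,u,v); return o+d*(z-o[2])/d[2]
E
cat > w.py <<'E'
from h import *
import sys
s=env.read_state(); p=eyes.get_image("wrist"); save(p,sys.argv[1])
for o,z in [("handle_grip",.0895),("shell_grip",.027),("handle_hinge",.062)]:
    for d in spotter.spot_point(p,o)[:1]: print(o,np.round(d["location"],1),round(d["p"],2),wat(p,s,*d["location"],z).round(4), dep(p,*d["location"]) if 0 else p["depth"][int(d["location"][1]),int(d["location"][0])])
E
python3 w.py w1.png
```

```text
handle_grip [319.5 211.2] 0.57 [ 0.4853 -0.1467  0.0895] 0.2877398
shell_grip [319.2 157.9] 0.7 [ 0.5207 -0.1455  0.027 ] 0.28998616
handle_hinge [318.5 106.8] 0.65 [ 0.5673 -0.1434  0.062 ] 0.28655627
```

View pics/w1.png

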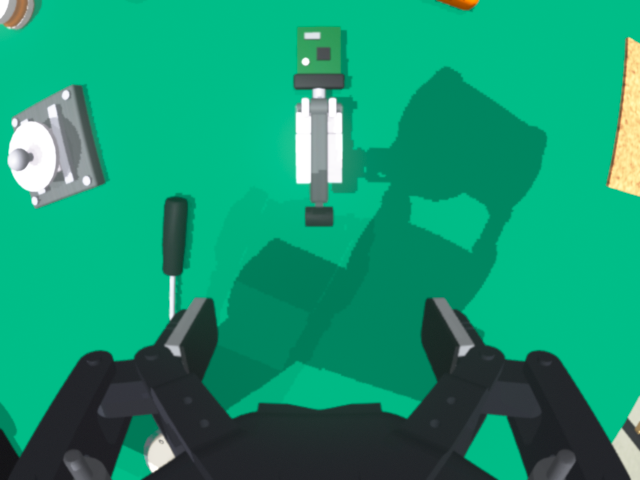

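The wrist view shows the coupler upright and the roller at (319,216), matching the earlier fix. Next is the descent to the roller.

Request:
{"method": "play_rows", "body": {"moves": [[1,[0,0.3,0.005],0],[1,[0,0.6,0.005],0],[1,[0,0.8,0.005],0],[1,[0,0.925,0.005],0],[1,[0,0.925,0.005],0],[1,[0,0.925,0.005],0]]}}

```text
clock: 4.15
position: [0.4819, -0.146, 0.0708]
orientation: [[0.032, -0.0, 0.999], [-0.999, 0.0, 0.032], [-0.0, -1.0, -0.0]]
wrist_force: [0.4, 0.4, 1.4]
width: 1.002
```

Request:
{"method": "play_rows", "body": {"moves": [[-0.4,[0,0,0],0],[-0.4,[0,0,0],0],[-0.5,[0,0,0],0],[-0.6,[0,0,0],0],[-0.7,[0,0,0],0],[-0.8,[0,0,0],0],[-0.9,[0,0,0],0],[-1,[0,0,0],0],[-1,[0,0,0],0]]}}

```text
clock: 5.05
position: [0.4817, -0.1459, 0.0704]
orientation: [[0.032, -0.0, 0.999], [-0.999, 0.0, 0.032], [-0.0, -1.0, -0.0]]
wrist_force: [-0.4, -1.2, 0.5]
width: 0.207
```

```bash
python3 w.py w2.png; python3 st.py
```

```text
handle_grip [323.2 297.9] 0.87 [ 0.4825 -0.1474  0.0895] 0.15614517
handle_hinge [320.3 102.1] 0.96 [ 0.566  -0.1435  0.062 ] 0.15568289
{'clock': 5.25, 'qpos': [-23.6488, 29.7743, 102.781, 0.0008, 47.4527, 64.5002], 'position': [0.4817, -0.1459, 0.0704], 'orientation': [[0.0323, -0.0001, 0.9995], [-0.9995, 0.0001, 0.0323], [-0.0001, -1.0, -0.0001]], 'wrist_force': [-1.8023, -0.7801, 0.6926], 'width': 0.2067}
```

View pics/w2.png

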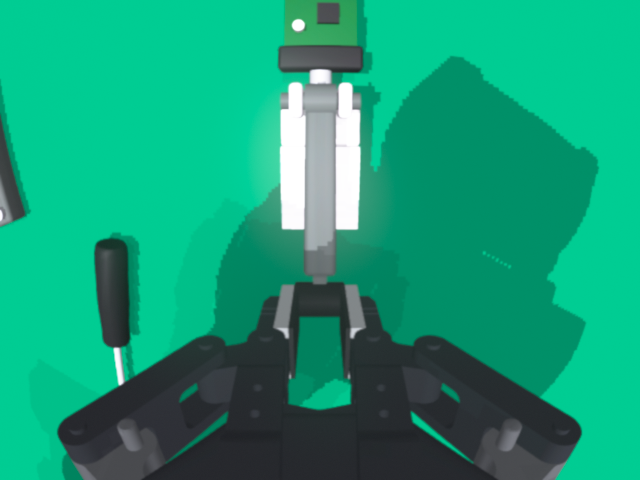

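Request:
{"method": "play_rows", "body": {"moves": [[-1,[0,-0.048,0.018],0],[-1,[0,-0.102,0.044],0],[-1,[0,-0.153,0.075],0],[-1,[0,-0.201,0.112],0],[-1,[0,-0.245,0.152],0],[-1,[0,-0.284,0.198],0],[-1,[0,-0.319,0.246],0],[-1,[0,-0.349,0.298],0],[-1,[0,-0.373,0.353],0],[-1,[0,-0.373,0.353],0]]}}

```text
clock: 6.25
position: [0.5361, -0.1444, 0.1269]
orientation: [[0.033, 0.001, 0.999], [-0.999, -0.001, 0.033], [0.001, -1.0, 0.001]]
wrist_force: [-2.4, 0.6, 6.1]
width: 0.205
```

```bash
python3 w.py w3.png; python3 st.py
```

```text
handle_grip [319.5 298.1] 0.95 [ 0.5074 -0.1453  0.0895] 0.15696609
shell_grip [319.2 239.7] 0.92 [ 0.5239 -0.1447  0.027 ] 0.18785706
handle_hinge [320.5 183.2] 0.59 [ 0.5728 -0.1438  0.062 ] 0.223217
{'clock': 6.45, 'qpos': [-21.2702, 28.158, 92.8301, -0.0097, 59.0288, 66.8772], 'position': [0.5345, -0.1442, 0.1264], 'orientation': [[0.0324, -0.0003, 0.9995], [-0.9995, -0.0, 0.0324], [0.0, -1.0, -0.0003]], 'wrist_force': [-2.6702, -0.7891, 6.2332], 'width': 0.2}
```

View pics/w3.png

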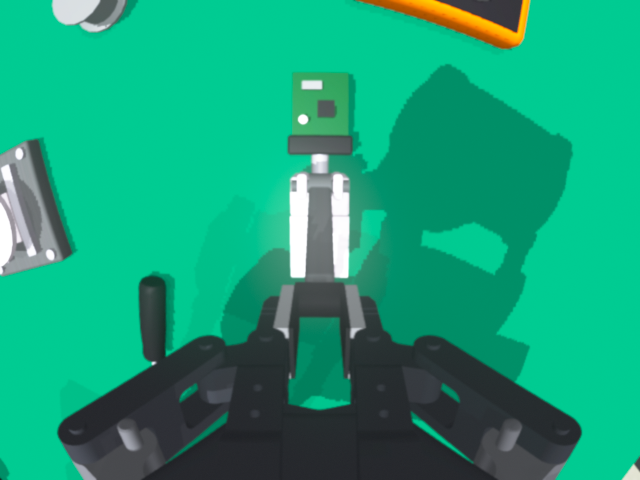

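Request:
{"method": "play_rows", "body": {"moves": [[-1,[0,-0.019,0.057],0],[-1,[0,-0.034,0.115],0],[-1,[0,-0.042,0.175],0],[-1,[0,-0.045,0.235],0],[-1,[0,-0.04,0.295],0],[-1,[0,-0.028,0.354],0],[-1,[0,-0.012,0.411],0],[-1,[0,0.012,0.467],0],[-1,[0,0.012,0.467],0]]}}

```text
clock: 7.35
position: [0.6091, -0.1426, 0.1267]
orientation: [[0.033, 0.007, 0.999], [-0.999, -0.002, 0.033], [0.002, -1.0, 0.007]]
wrist_force: [-1.5, -1.1, -2.2]
width: 0.207
```

```bash
cat > t.py <<'E'
from h import *
import sys
p=eyes.get_image(sys.argv[1]); save(p,sys.argv[2],tuple(map(int,sys.argv[3].split(","))),4)
E
python3 t.py scene sc2.png 190,130,330,290
```

```text
(no output)
```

View pics/sc2.png

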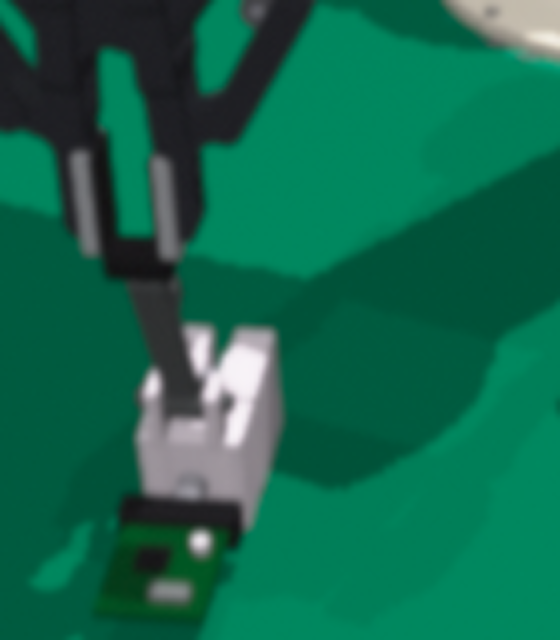

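Request:
{"method": "play_rows", "body": {"moves": [[-1,[0,0.028,0.053],0],[-1,[0,0.06,0.103],0],[-1,[0,0.098,0.15],0],[-1,[0,0.14,0.193],0],[-1,[0,0.186,0.231],0],[-1,[0,0.236,0.264],0],[-1,[0,0.289,0.293],0],[-1,[0,0.289,0.293],0]]}}

```text
clock: 8.2
position: [0.6483, -0.1402, 0.0795]
orientation: [[0.032, -0.002, 0.999], [-0.999, 0.001, 0.032], [-0.001, -1.0, -0.002]]
wrist_force: [2.8, 0.6, 0.5]
width: 0.208
```

Request:
{"method": "play_rows", "body": {"moves": [[-1,[0,0.028,0.012],0],[-1,[0,0.05,0.021],0],[-1,[0,0.05,0.021],0]]}}

```text
clock: 8.5
position: [0.6517, -0.1403, 0.0734]
orientation: [[0.032, -0.0, 0.999], [-0.999, 0.0, 0.032], [-0.0, -1.0, -0.0]]
wrist_force: [1.1, 0.7, 1.3]
width: 0.206
```

```bash
python3 t.py scene sc3.png 190,130,330,290
```

```text
(no output)
```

View pics/sc3.png

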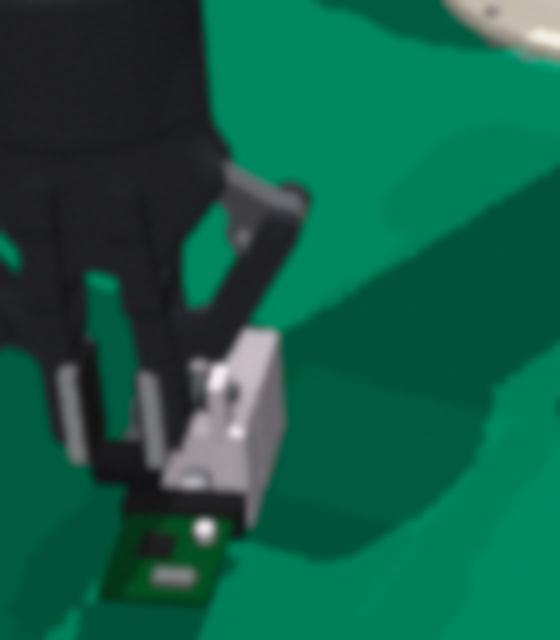

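Request:
{"method": "play_rows", "body": {"moves": [[-1,[0,0.012,0.003],0],[-1,[0,0.022,0.006],0],[-1,[0,0.022,0.006],0],[-1,[0,0.022,0.006],0]]}}

```text
clock: 8.95
position: [0.6536, -0.1406, 0.0711]
orientation: [[0.032, 0.002, 0.999], [-0.999, -0.0, 0.032], [0.001, -1.0, 0.002]]
wrist_force: [4.0, 0.3, 6.2]
width: 0.201
```

Request:
{"method": "play_rows", "body": {"moves": [[0.2,[0,-0.005,0],0],[0.2,[0,-0.005,0],0],[0.2,[0,-0.005,0],0],[0.2,[0,-0.005,0],0],[0.2,[0,-0.005,0],0],[1,[0,-0.2,0],0],[1,[0,-0.5,0],0],[1,[0,-0.8,-0.3],0],[1,[0,-0.9,-0.6],0],[1,[0,-0.9,-0.95],0],[1,[0,-0.9,-0.95],0],[1,[0,-0.9,-0.95],0]]}}

```text
clock: 10.15
position: [0.5087, -0.145, 0.206]
orientation: [[0.031, 0.0, 1.0], [-1.0, -0.0, 0.031], [0.0, -1.0, 0.0]]
wrist_force: [0.8, -0.0, -0.4]
width: 0.997
```

```bash
python3 w.py w4.png
cat > d.py <<'E'
from h import *
import sys
p=eyes.get_image("scene"); save(p,"sc4.png",(190,130,330,290),4); P=cloud(p)
Q=P[165:300,195:290].reshape(-1,3); Q=Q[(Q[:,2]>.02)&(Q[:,2]<.12)&(Q[:,0]<.7)]
for z0 in np.arange(0.02,0.12,0.01):
    k=(Q[:,2]>=z0)&(Q[:,2]<z0+.01)
    if k.sum()>3: print(round(z0,3),k.sum(),Q[k].mean(0).round(3),Q[k].min(0).round(3),Q[k].max(0).round(3))
E
python3 d.py;python3 st.py
```

```text
handle_grip [319.7  32.6] 0.84 [ 0.6516 -0.1408  0.0895] 0.24030219
shell_grip [318.  188.1] 0.76 [ 0.5207 -0.1434  0.027 ] 0.3742948
handle_hinge [318.2 146.8] 0.75 [ 0.5621 -0.1424  0.062 ] 0.2919149
0.02 881 [ 0.607 -0.138  0.027] [ 0.503 -0.164  0.02 ] [ 0.646 -0.118  0.03 ]
0.03 310 [ 0.573 -0.136  0.033] [ 0.499 -0.163  0.03 ] [ 0.638 -0.119  0.04 ]
0.04 373 [ 0.532 -0.137  0.044] [ 0.497 -0.164  0.04 ] [ 0.573 -0.121  0.05 ]
0.05 35 [ 0.57  -0.13   0.055] [ 0.562 -0.137  0.05 ] [ 0.575 -0.124  0.06 ]
0.06 147 [ 0.568 -0.136  0.067] [ 0.556 -0.154  0.06 ] [ 0.594 -0.124  0.07 ]
0.07 51 [ 0.597 -0.136  0.075] [ 0.578 -0.145  0.07 ] [ 0.623 -0.133  0.079]
0.08 109 [ 0.636 -0.137  0.087] [ 0.61 -0.15  0.08] [ 0.657 -0.128  0.09 ]
0.09 245 [ 0.643 -0.139  0.095] [ 0.611 -0.15   0.09 ] [ 0.659 -0.127  0.1  ]
0.1 42 [ 0.614 -0.14   0.105] [ 0.608 -0.144  0.1  ] [ 0.652 -0.134  0.11 ]
0.11 38 [ 0.61  -0.14   0.115] [ 0.605 -0.143  0.11 ] [ 0.613 -0.137  0.12 ]
{'clock': 10.4, 'qpos': [-22.2732, 21.0323, 90.5827, 0.0051, 68.3875, 65.8505], 'position': [0.5113, -0.145, 0.205], 'orientation': [[0.0327, -0.0, 0.9995], [-0.9995, 0.0001, 0.0327], [-0.0001, -1.0, -0.0]], 'wrist_force': [-0.6169, -0.5801, -0.0001], 'width': 0.9964}
```

View pics/w4.png

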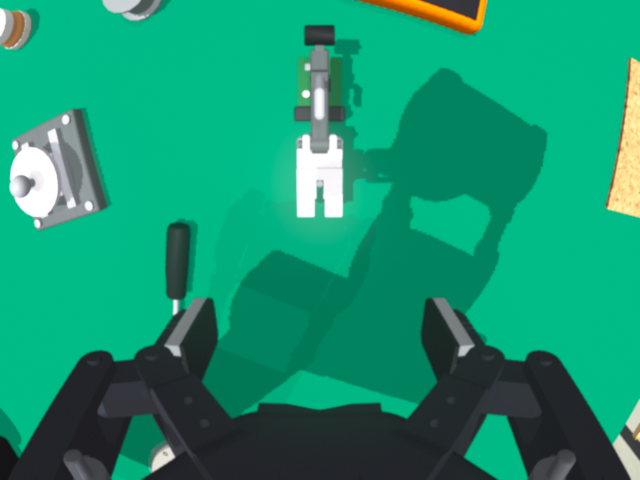

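View pics/sc4.png

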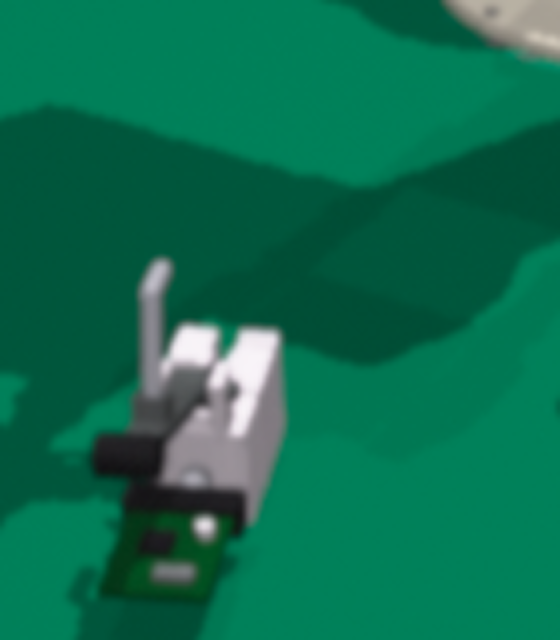

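```bash
cat > e.py <<'E'
from h import *
s=env.read_state(); p=eyes.get_image("wrist"); T=np.array(p["hand_eye"]); print(T.round(3),p["fx"],p["fy"],p["cx"],p["cy"])
v,u=np.mgrid[0:480,0:640]; dx=u-p["cx"];dy=v-p["cy"]; r=np.hypot(dx,dy)+1e-9; th=r/p["fx"]; z=p["depth"].astype(float)
C=np.stack([dx/r*np.tan(th)*z,dy/r*np.tan(th)*z,z],-1)
R=np.array(s["orientation"]); W=(C@T[:3,:3].T+T[:3,3])@R.T+np.array(s["position"])
print("bench",W[300,130],W[60,200])
Q=W[100:240,270:370].reshape(-1,3); 
k=(Q[:,2]>.040)&(Q[:,2]<.052); print(k.sum(),cv2.minAreaRect((Q[k][:,:2]*1000).astype(np.float32)),np.median(Q[k][:,2]))
k=(Q[:,2]>.040)&(Q[:,2]<.052)&(Q[:,0]<.55); print(Q[k].min(0),Q[k].max(0))
Q=W[90:240,0:120].reshape(-1,3); k=(Q[:,2]>.05)&(Q[:,2]<.062); print("flange",cv2.minEnclosingCircle((Q[k][:,:2]*1000).astype(np.float32)),np.median(Q[k][:,2]))
E
python3 e.py
```

```text
[[ 1.    -0.     0.    -0.   ]
 [-0.001 -0.302  0.953 -0.164]
 [-0.    -0.953 -0.302  0.077]
 [ 0.     0.     0.     1.   ]] 371.64829954431775 371.64829954431775 319.07119719096096 233.0321316803305
bench [0.37698239 0.08398774 0.00049977] [ 6.49022802e-01 -2.07128026e-02 -4.03633925e-04]
2605 ((534.7955322265625, -144.02890014648438), (73.55091857910156, 40.36386489868164), 2.0405876636505127) 0.04529091131157112
[ 0.49755729 -0.16512569  0.0400448 ] [ 0.54994163 -0.12419351  0.0483662 ]
flange ((533.269775390625, 163.55746459960938), 38.746578216552734) 0.054751181481798805
```

Request:
{"method": "play_rows", "body": {"moves": [[1,[0,0.3,0.07],0],[1,[0,0.6,0.07],0],[1,[0,0.85,0.07],0],[1,[0,0.85,0.07],0]]}}

```text
clock: 10.85
position: [0.5185, -0.1435, 0.0737]
orientation: [[0.033, -0.007, 0.999], [-0.999, 0.003, 0.033], [-0.003, -1.0, -0.007]]
wrist_force: [-0.4, 0.2, 0.8]
width: 1.007
```

Request:
{"method": "play_rows", "body": {"moves": [[1,[0,0.2,0],0],[1,[0,0.4,0],0],[1,[0,0.46,0],0],[1,[0,0.46,0],0],[1,[0,0.46,0],0]]}}

```text
clock: 11.35
position: [0.5217, -0.1449, 0.0104]
orientation: [[0.032, 0.002, 0.999], [-0.999, -0.001, 0.032], [0.001, -1.0, 0.001]]
wrist_force: [0.1, 0.5, 0.2]
width: 1.001
```

```bash
python3 w.py w5.png;python3 st.py
```

```text
shell_grip [318.1 300.6] 0.88 [ 0.5198 -0.1442  0.027 ] 0.1410726
handle_hinge [321.4 228.8] 0.57 [ 0.5639 -0.144   0.062 ] 0.11011991
{'clock': 11.55, 'qpos': [-21.8505, 37.5057, 99.8239, 0.0001, 42.5716, 66.2968], 'position': [0.5214, -0.1449, 0.0101], 'orientation': [[0.0323, 0.0016, 0.9995], [-0.9995, -0.0006, 0.0323], [0.0007, -1.0, 0.0016]], 'wrist_force': [0.1551, -0.0913, -1.4195], 'width': 0.9986}
```

View pics/w5.png

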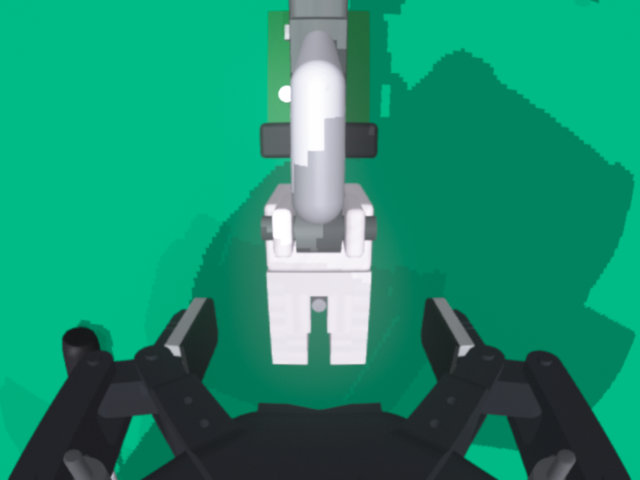

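Jaws straddle the shell symmetrically (shell 268–370 between the pads at 215 and 425), and the handle is fully back. I'll close now.

Request:
{"method": "play_rows", "body": {"moves": [[0.4,[0,0.01,0],0],[0.2,[0,0.01,0],0],[0.1,[0,0.01,0],0],[0,[0,0.01,0],0],[-0.1,[0,0.01,0],0],[-0.3,[0,0.01,0],0],[-1,[0,0.01,0],0],[-1,[0,0.01,0],0],[-1,[0,0.01,0],0]]}}

```text
clock: 12.45
position: [0.5207, -0.1446, 0.0077]
orientation: [[0.032, 0.0, 0.999], [-0.999, -0.0, 0.032], [0.0, -1.0, 0.0]]
wrist_force: [-1.6, -0.3, 7.7]
width: 0.457
```

Request:
{"method": "play_rows", "body": {"moves": [[-1,[0,-0.1,0],0],[-1,[0,-0.3,0],0],[-1,[0,-0.5,0],0],[-1,[0,-0.7,0],0],[-1,[0,-0.8,0],0],[-1,[0,-0.8,0],0],[-1,[0,-0.8,0],0]]}}

```text
clock: 13.15
position: [0.5202, -0.1444, 0.1267]
orientation: [[0.032, -0.001, 0.999], [-0.999, 0.0, 0.032], [-0.0, -1.0, -0.001]]
wrist_force: [0.2, 0.4, -6.1]
width: 0.452
```

```bash
python3 t.py scene sc6.png 160,100,320,280; python3 w.py w6.png;python3 st.py
```

```text
shell_grip [321.  301.9] 0.75 [ 0.4551 -0.1476  0.027 ] 0.13961463
handle_hinge [318.6 225.6] 0.82 [ 0.529  -0.1434  0.062 ] 0.10703662
{'clock': 13.4, 'qpos': [-21.8554, 27.2532, 94.6695, 0.001, 58.181, 66.2962], 'position': [0.5202, -0.1444, 0.1264], 'orientation': [[0.0322, -0.0017, 0.9995], [-0.9995, 0.0007, 0.0322], [-0.0007, -1.0, -0.0017]], 'wrist_force': [0.3587, -0.2273, -5.1212], 'width': 0.4506}
```

View pics/sc6.png

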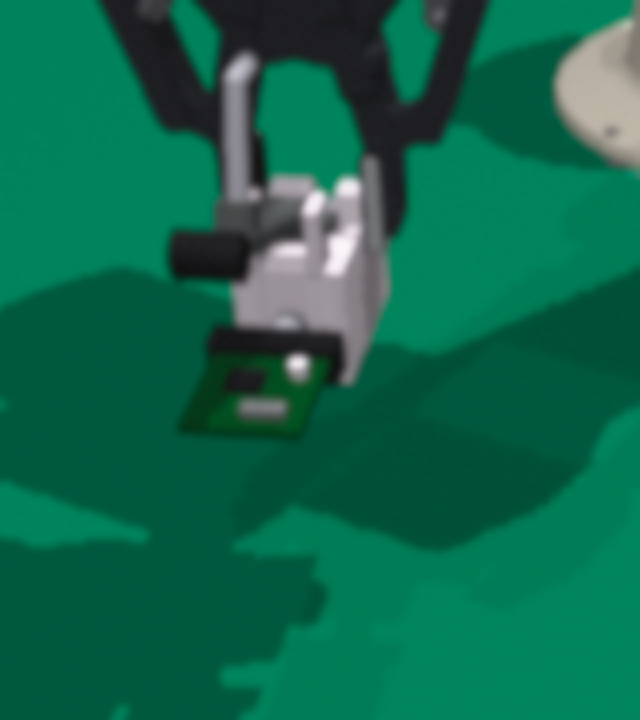

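View pics/w6.png

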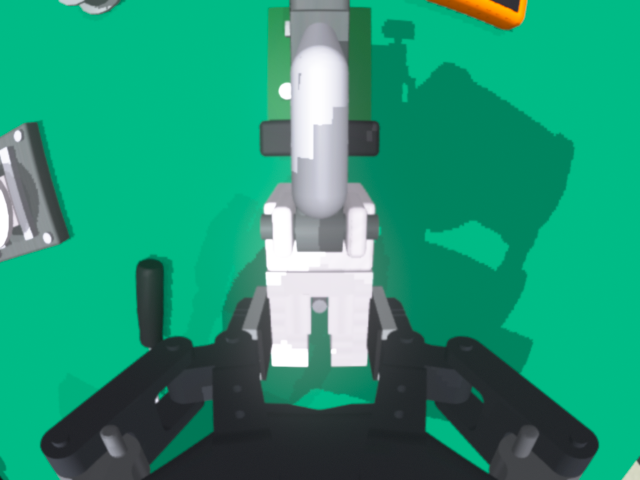

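```bash
cat > f.py <<'E'
from h import *
s=env.read_state(); p=eyes.get_image("wrist"); T=np.array(p["hand_eye"])
v,u=np.mgrid[0:480,0:640]; dx=u-p["cx"];dy=v-p["cy"]; r=np.hypot(dx,dy)+1e-9; th=r/p["fx"]; z=p["depth"].astype(float)
C=np.stack([dx/r*np.tan(th)*z,dy/r*np.tan(th)*z,z],-1)@T[:3,:3].T+T[:3,3]   # tool coords
for nm,m in [("roofL",(slice(280,355),slice(276,305))),("roofR",(slice(280,355),slice(335,362))),("board",(slice(20,115),slice(272,288)))]:
    Q=C[m].reshape(-1,3); A=np.c_[Q[:,0],Q[:,2],np.ones(len(Q))]; 
    k=np.ones(len(Q),bool)
    for _ in range(4):
        f=np.linalg.lstsq(A[k],Q[k,1],rcond=None)[0]; e=np.abs(Q[:,1]-A@f); k=e<max(.001,2*np.median(e))
    print(nm,Q.mean(0).round(4),"slopes x,z",f.round(4))
# pin
R=np.array(s["orientation"])
o,d=wray(p,s,319,305); o=R.T@(o-s["position"]); d=R.T@d; print("pin tool", o+d*(-.0395-o[1])/d[1], C[305,319])
o,d=wray(p,s,319,366); o=R.T@(o-s["position"]); d=R.T@d; print("front tool", o+d*(-.038-o[1])/d[1])
E
python3 f.py
```

```text
roofL [-0.0117 -0.0382  0.0019] slopes x,z [-0.0081  0.0049 -0.0376]
roofR [ 0.011  -0.0381  0.0019] slopes x,z [ 0.0033  0.0027 -0.0376]
board [-0.0154 -0.0195  0.0973] slopes x,z [-0.0898  0.0059 -0.0204]
pin tool [-0.00033928 -0.0395      0.00842272] [-0.00033902 -0.03845951  0.00785357]
front tool [-0.00034685 -0.038      -0.02222163]
```

Request:
{"method": "play_rows", "body": {"moves": [[-1,[-0.1,0,0],0],[-1,[-0.3,0,0.01],0],[-1,[-0.5,0,0.03],0],[-1,[-0.7,0,0.04],0],[-1,[-0.9,0,0.05],0],[-1,[-1,0,0.052],0],[-1,[-1,0,0.052],0]]}}

```text
clock: 14.15
position: [0.5232, 0.0077, 0.1272]
orientation: [[0.035, -0.001, 0.999], [-0.999, 0.0, 0.035], [-0.0, -1.0, -0.001]]
wrist_force: [0.9, -0.8, -5.5]
width: 0.451
```

Request:
{"method": "play_rows", "body": {"moves": [[-1,[-0.1,0,0],0],[-1,[-0.3,0,0.01],0],[-1,[-0.5,0,0.03],0],[-1,[-0.7,0,0.04],0],[-1,[-0.85,0,0.05],0],[-1,[-0.95,0,0.052],0],[-1,[-1,0,0.052],0],[-1,[-1,0,0.052],0],[-1,[-1,0,0.052],0]]}}

```text
clock: 15.05
position: [0.5266, 0.155, 0.1273]
orientation: [[0.032, -0.0, 0.999], [-0.999, -0.0, 0.032], [0.0, -1.0, -0.0]]
wrist_force: [0.1, 0.0, -5.7]
width: 0.451
```

```bash
python3 st.py; python3 t.py scene sc7.png 370,120,530,300;  python3 t.py top to7.png 140,180,300,340
```

```text
{'clock': 15.05, 'qpos': [10.1746, 27.7639, 93.43, -0.0173, 58.8229, 98.3525], 'position': [0.5266, 0.155, 0.1273], 'orientation': [[0.032, -0.0002, 0.9995], [-0.9995, -0.0003, 0.032], [0.0003, -1.0, -0.0003]], 'wrist_force': [0.1479, 0.044, -5.675], 'width': 0.4512}
```

View pics/sc7.png

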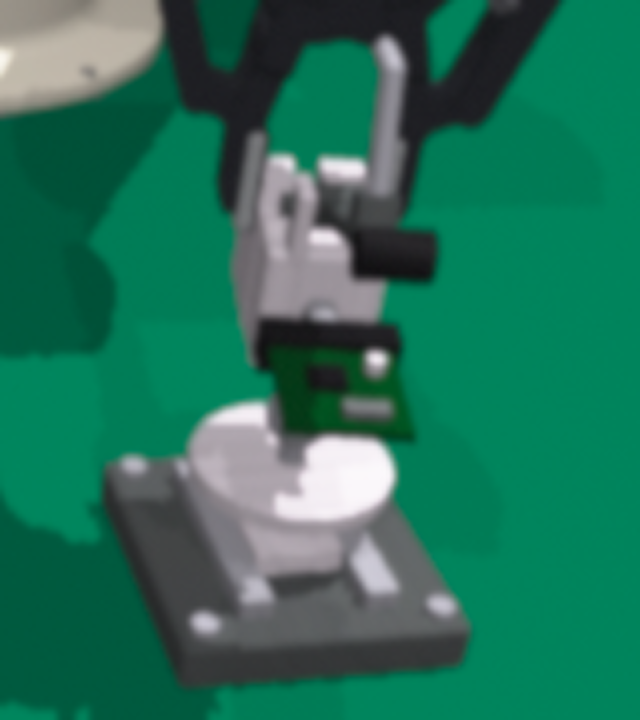

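View pics/to7.png

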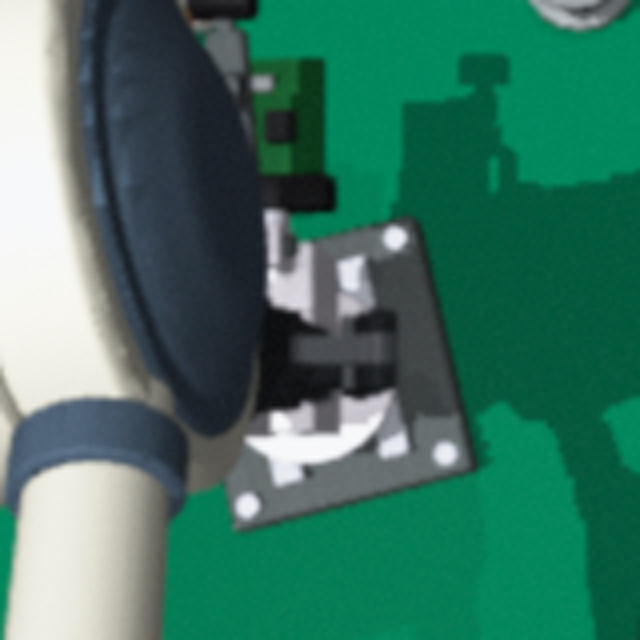

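Request:
{"method": "play_rows", "body": {"moves": [[-1,[-0.03,0,0],0],[-1,[-0.056,0,0],0],[-1,[-0.056,0,0],0],[-1,[-0.056,0.08,0],0],[-1,[-0.056,0.15,0],0],[-1,[-0.056,0.19,0],0],[-1,[-0.056,0.19,0],0]]}}

```text
clock: 15.85
position: [0.5255, 0.1639, 0.0976]
orientation: [[0.032, -0.002, 0.999], [-0.999, -0.0, 0.032], [0.0, -1.0, -0.002]]
wrist_force: [0.0, -0.1, -4.9]
width: 0.452
```

Request:
{"method": "play_rows", "body": {"moves": [[-1,[0,0.02,0],0],[-1,[0,0.04,0],0],[-1,[0,0.06,0],0],[-1,[0,0.06,0],0]]}}

```text
clock: 16.25
position: [0.5262, 0.1641, 0.0896]
orientation: [[0.032, -0.0, 0.999], [-0.999, -0.0, 0.032], [0.0, -1.0, -0.0]]
wrist_force: [-0.2, -0.3, -6.6]
width: 0.452
```

Request:
{"method": "play_rows", "body": {"moves": [[-1,[0,0.02,0],0],[-1,[0,0.04,0],0],[-1,[0,0.055,0],0],[-1,[0,0.055,0],0]]}}

```text
clock: 16.65
position: [0.5261, 0.1641, 0.0813]
orientation: [[0.032, -0.001, 0.999], [-0.999, -0.0, 0.032], [0.0, -1.0, -0.001]]
wrist_force: [0.1, 0.4, -6.1]
width: 0.448
```

```bash
python3 st.py; python3 t.py scene sc8.png 370,120,530,300
```

```text
{'clock': 16.65, 'qpos': [11.1106, 31.6171, 95.5264, 0.0017, 52.8887, 99.263], 'position': [0.5261, 0.1641, 0.0813], 'orientation': [[0.0322, -0.0006, 0.9995], [-0.9995, -0.0001, 0.0322], [0.0001, -1.0, -0.0006]], 'wrist_force': [0.0955, 0.3726, -6.0886], 'width': 0.448}
```

View pics/sc8.png

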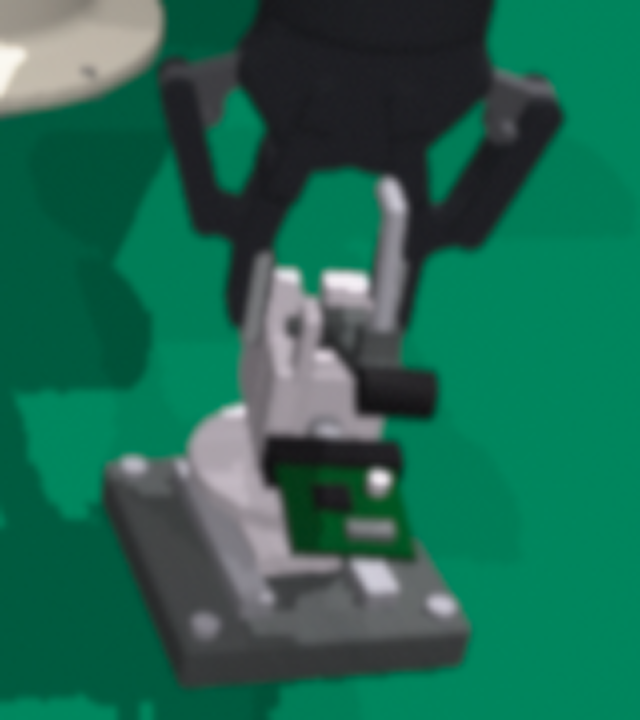

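Request:
{"method": "play_rows", "body": {"moves": [[-1,[0,0.01,0],0],[-1,[0,0.02,0],0],[-1,[0,0.03,0],0],[-1,[0,0.03,0],0]]}}

```text
clock: 17.1
position: [0.5263, 0.164, 0.077]
orientation: [[0.032, -0.0, 0.999], [-0.999, -0.0, 0.032], [0.0, -1.0, -0.0]]
wrist_force: [-0.2, -1.6, -5.0]
width: 0.452
```

Request:
{"method": "play_rows", "body": {"moves": [[-1,[0,0.008,0],0],[-1,[0,0.016,0],0],[-1,[0,0.016,0],0]]}}

```text
clock: 17.4
position: [0.5267, 0.1641, 0.0748]
orientation: [[0.032, 0.001, 0.999], [-0.999, 0.0, 0.032], [-0.0, -1.0, 0.001]]
wrist_force: [2.8, -1.8, -4.7]
width: 0.45
```

Request:
{"method": "play_rows", "body": {"moves": [[-1,[0,0.008,0.002],0],[-1,[0,0.016,0.004],0],[-1,[0,0.016,0.004],0]]}}

```text
clock: 17.7
position: [0.5271, 0.1642, 0.0722]
orientation: [[0.032, 0.0, 0.999], [-0.999, 0.0, 0.032], [-0.0, -1.0, 0.0]]
wrist_force: [3.3, -0.9, -4.1]
width: 0.454
```

Request:
{"method": "play_rows", "body": {"moves": [[-1,[0,0.007,0],0],[-1,[0,0.014,0],0],[-1,[0,0.014,0],0]]}}

```text
clock: 18.0
position: [0.527, 0.1641, 0.0701]
orientation: [[0.032, 0.0, 0.999], [-0.999, 0.0, 0.032], [-0.0, -1.0, 0.0]]
wrist_force: [4.4, -1.3, -6.6]
width: 0.448
```

Request:
{"method": "play_rows", "body": {"moves": [[-1,[0,0.007,0.004],0],[-1,[0,0.014,0.008],0],[-1,[0,0.014,0.008],0]]}}

```text
clock: 18.3
position: [0.5276, 0.1641, 0.0677]
orientation: [[0.032, -0.001, 0.999], [-0.999, -0.0, 0.032], [0.0, -1.0, -0.001]]
wrist_force: [-0.2, -1.7, -7.6]
width: 0.454
```

```bash
python3 f.py; python3 w.py w9.png; python3 t.py scene sc9.png 370,120,530,300
```

```text
roofL [-0.0117 -0.038   0.0018] slopes x,z [-0.0002  0.0026 -0.0375]
roofR [ 0.011  -0.0381  0.0019] slopes x,z [ 0.0039  0.002  -0.0376]
board [-0.0154 -0.0195  0.0973] slopes x,z [-0.0838  0.0075 -0.0205]
pin tool [-0.00033989 -0.0395      0.00842196] [-0.00034046 -0.0418963   0.00973274]
front tool [-0.00034746 -0.038      -0.02222257]
shell_grip [317.9 303.5] 0.65 [0.4931 0.164  0.027 ] 0.1368175
```

View pics/sc9.png

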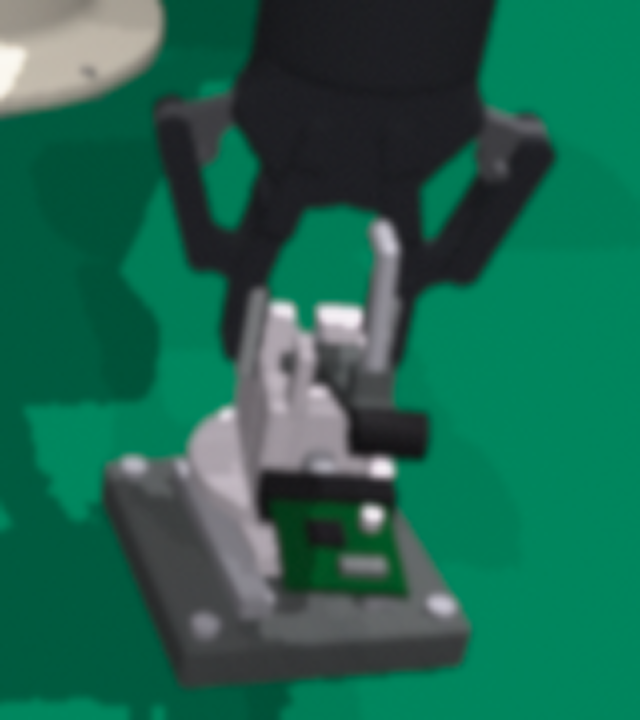

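View pics/w9.png

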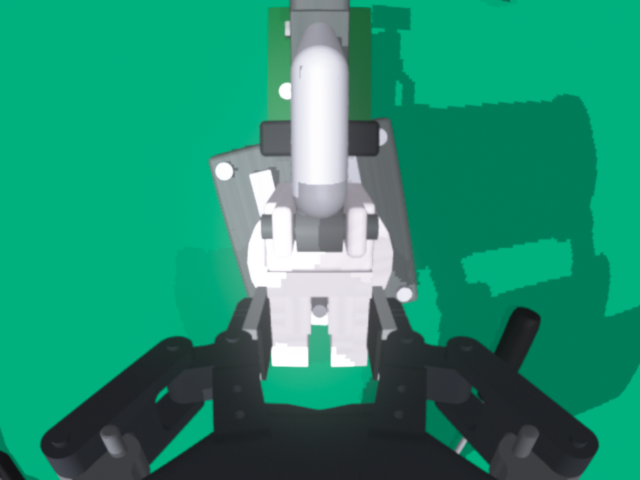

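Level and well seated laterally. The telltale is up about 3.5 mm, so about 5 mm remain.

Request:
{"method": "play_rows", "body": {"moves": [[-1,[0,0.007,0],0],[-1,[0,0.014,0],0],[-1,[0,0.014,0],0]]}}

```text
clock: 18.9
position: [0.5279, 0.1641, 0.0659]
orientation: [[0.032, -0.0, 0.999], [-0.999, -0.0, 0.032], [0.0, -1.0, -0.0]]
wrist_force: [-1.1, -1.8, -9.4]
width: 0.451
```

Request:
{"method": "play_rows", "body": {"moves": [[-1,[0,0.007,0],0],[-1,[0,0.012,0],0],[-1,[0,0.012,0],0]]}}

```text
clock: 19.2
position: [0.5279, 0.1641, 0.0641]
orientation: [[0.032, -0.0, 0.999], [-0.999, -0.0, 0.032], [0.0, -1.0, -0.0]]
wrist_force: [-1.9, -3.6, -8.8]
width: 0.457
```

Request:
{"method": "play_rows", "body": {"moves": [[-1,[0,0.005,0],0],[-1,[0,0.01,0],0],[-1,[0,0.01,0],0]]}}

```text
clock: 19.5
position: [0.528, 0.1641, 0.0634]
orientation: [[0.032, 0.0, 0.999], [-0.999, -0.0, 0.032], [0.0, -1.0, 0.0]]
wrist_force: [-8.3, -5.2, 8.5]
width: 0.449
```

Request:
{"method": "play_rows", "body": {"moves": [[-1,[0,0.004,0],0],[-1,[0,0.006,0],0],[-1,[0,0.006,0],0]]}}

```text
clock: 19.8
position: [0.5282, 0.1641, 0.0633]
orientation: [[0.032, 0.001, 0.999], [-0.999, -0.0, 0.032], [0.0, -1.0, 0.001]]
wrist_force: [-11.0, -5.7, 26.0]
width: 0.449
```

Request:
{"method": "play_rows", "body": {"moves": [[-1,[0,-0.005,-0.003],0],[-1,[0,-0.006,-0.004],0],[-1,[0,-0.006,-0.004],0]]}}

```text
clock: 20.1
position: [0.528, 0.1641, 0.0634]
orientation: [[0.032, 0.001, 0.999], [-0.999, -0.0, 0.032], [0.0, -1.0, 0.001]]
wrist_force: [-4.6, -4.6, 8.0]
width: 0.452
```

```bash
python3 f.py; python3 w.py w10.png; python3 t.py scene sc10.png 370,120,530,300
```

```text
roofL [-0.0117 -0.0379  0.0017] slopes x,z [-0.0097  0.0023 -0.0376]
roofR [ 0.011  -0.0386  0.0021] slopes x,z [ 0.0055  0.001  -0.0376]
board [-0.0154 -0.0194  0.0973] slopes x,z [-0.0825  0.0032 -0.0203]
pin tool [-0.00033972 -0.0395      0.00841941] [-0.00034071 -0.04359112  0.01065726]
front tool [-0.00034726 -0.038      -0.02222557]
handle_hinge [320.1 227.7] 0.88 [0.5547 0.1648 0.062 ] 0.10781396
```

View pics/sc10.png

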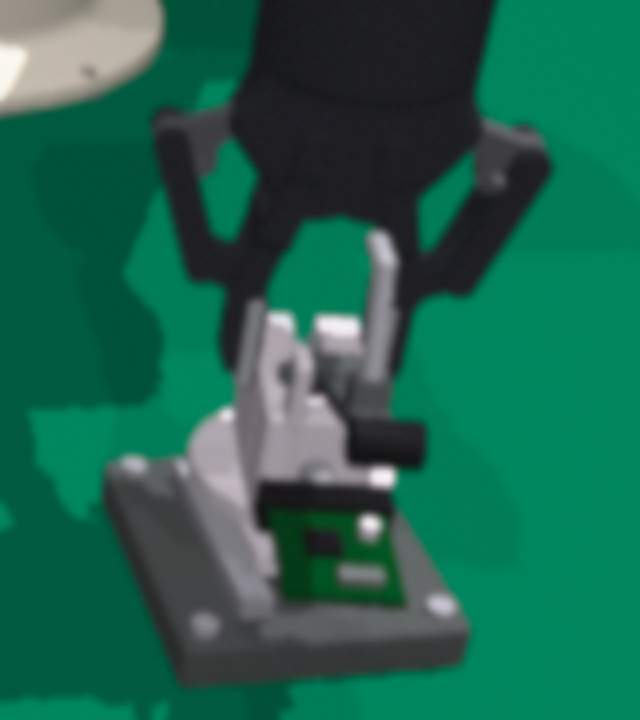

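View pics/w10.png

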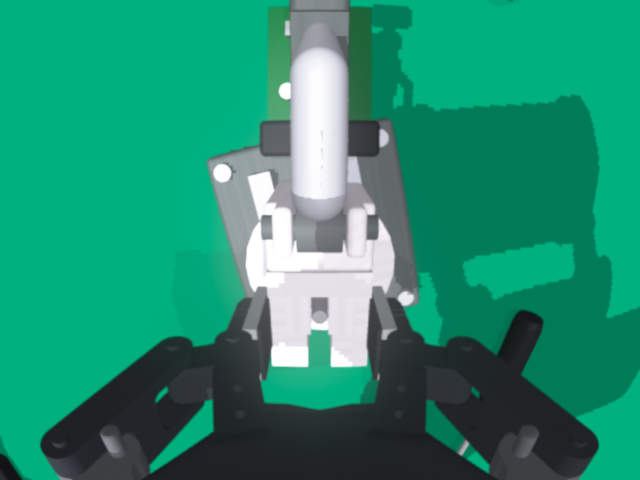

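```bash
cat > g.py <<'E'
from h import *
s=env.read_state(); p=eyes.get_image("wrist"); save(p,"w11.png",(260,260,380,380),5)
T=np.array(p["hand_eye"])
v,u=np.mgrid[0:480,0:640]; dx=u-p["cx"];dy=v-p["cy"]; r=np.hypot(dx,dy)+1e-9; th=r/p["fx"]; z=p["depth"].astype(float)
C=np.stack([dx/r*np.tan(th)*z,dy/r*np.tan(th)*z,z],-1)@T[:3,:3].T+T[:3,3]
for rr in range(296,336,2): print(rr,C[rr,319].round(4),p["img"][rr,319])
E
python3 g.py
```

```text
296 [-0.0003 -0.0379  0.0115] [221 215 223]
298 [-0.0003 -0.0377  0.0105] [135 134 141]
300 [-0.0004 -0.164   0.0765] [125 125 131]
302 [-0.0003 -0.0404  0.0102] [125 125 132]
304 [-0.0003 -0.0421  0.0103] [124 124 131]
306 [-0.0003 -0.0445  0.0107] [124 124 131]
308 [-0.0003 -0.0463  0.0109] [124 124 131]
310 [-0.0003 -0.0481  0.0111] [145 144 153]
312 [-0.0003 -0.0462  0.0092] [176 176 187]
314 [-0.0003 -0.047   0.0088] [176 176 187]
316 [-0.0003 -0.047   0.0079] [175 175 185]
318 [-0.0003 -0.0465  0.0068] [173 173 183]
320 [-0.0003 -0.0464  0.0059] [171 172 181]
322 [-0.0003 -0.0474  0.0056] [173 174 183]
324 [-0.0003  0.0082 -0.0295] [247 247 249]
326 [-0.0003  0.008  -0.0306] [255 254 255]
328 [-0.0003  0.0082 -0.032 ] [251 252 253]
330 [-0.0003  0.0635 -0.0686] [116 192 165]
332 [-0.0003  0.064  -0.0706] [ 60 173 134]
334 [-0.0003  0.0639 -0.0723] [ 60 173 134]
```

View pics/w11.png

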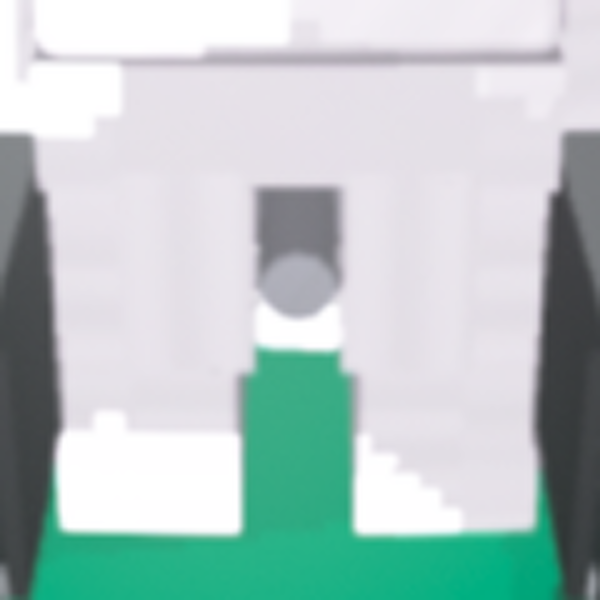

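Home: the pin stands about 9 mm proud (about 1 mm of measurement bias), the flange is flush with the underside, and the contact stop matches the measured flange height. I'll release it and move over the roller.

Request:
{"method": "play_rows", "body": {"moves": [[-0.05,[0,-0.002,0],0],[0,[0,-0.002,0],0],[0.2,[0,-0.002,0],0],[0.6,[0,-0.002,0],0],[1,[0,-0.002,0],0],[1,[0,-0.002,0],0],[1,[0,-0.2,0],0],[1,[0,-0.5,0],0],[1,[0,-0.8,0],0],[1,[0,-1,0.2],0],[1,[0,-1,0.5],0],[1,[0,-1,0.8],0],[1,[0,-1,0.86],0],[1,[0,-1,0.86],0],[1,[0,-1,0.86],0]]}}

```text
clock: 21.95
position: [0.6554, 0.1683, 0.2123]
orientation: [[0.032, -0.001, 0.999], [-0.999, -0.0, 0.032], [0.0, -1.0, -0.001]]
wrist_force: [0.4, 0.3, 0.6]
width: 1.006
```

```bash
cat > w2.py <<'E'
from h import *
import sys
s=env.read_state(); p=eyes.get_image("wrist"); save(p,sys.argv[1]); T=np.array(p["hand_eye"])
for o,z in [("handle_grip",.1475),("shell_grip",.0825),("handle_hinge",.1175)]:
    for d in spotter.spot_point(p,o)[:1]: print(o,np.round(d["location"],1),round(d["p"],2),wat(p,s,*d["location"],z).round(4))
v,u=np.mgrid[0:480,0:640]; dx=u-p["cx"];dy=v-p["cy"]; r=np.hypot(dx,dy)+1e-9; th=r/p["fx"]; z=p["depth"].astype(float)
C=np.stack([dx/r*np.tan(th)*z,dy/r*np.tan(th)*z,z],-1)
W=(C@T[:3,:3].T+T[:3,3])@np.array(s["orientation"]).T+np.array(s["position"])
d=spotter.spot_point(p,"handle_grip")
if d:
    a,b=np.round(d[0]["location"]).astype(int); Q=W[b-12:b+13,a-20:a+21].reshape(-1,3); k=Q[:,2]>.12; print("roller pts",k.sum(),Q[k].min(0).round(4),Q[k].max(0).round(4))
print(s["position"],s["wrist_force"])
E
python3 w2.py w12.png; python3 t.py scene sc12.png 370,120,530,300
```

```text
handle_grip [320.3 234.5] 0.63 [0.6584 0.1679 0.1475]
shell_grip [318.  345.4] 0.62 [0.5266 0.1654 0.0825]
handle_hinge [317.9 325.3] 0.84 [0.5712 0.1668 0.1175]
roller pts 712 [0.652  0.1584 0.144 ] [0.7322 0.1798 0.3763]
[0.65543696 0.16830211 0.21232048] [0.42490917 0.25021705 0.55559346]
```

View pics/sc12.png

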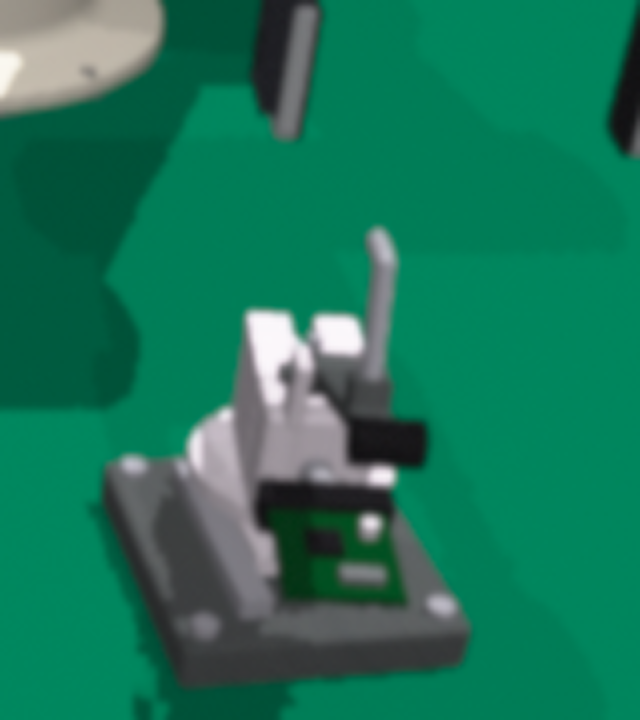

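View pics/w12.png

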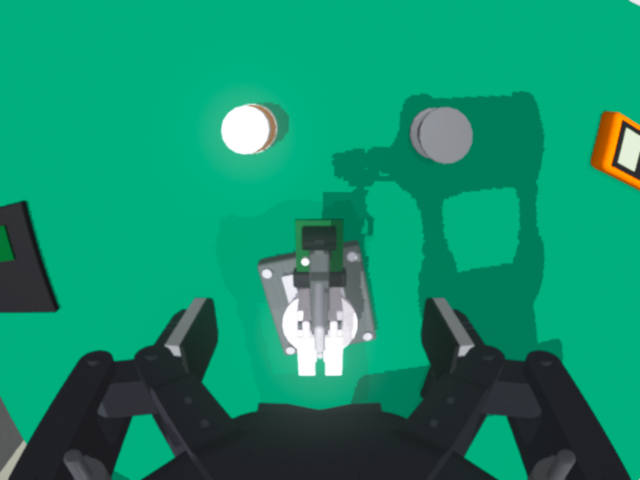

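The coupler stays home and upright, with its handle back and the roller at (320,237). I'll descend and pinch it.

Request:
{"method": "play_rows", "body": {"moves": [[1,[0,0.25,0.007],0],[1,[0,0.45,0.007],0],[1,[0,0.555,0.007],0],[1,[0,0.555,0.007],0],[1,[0,0.555,0.007],0],[0,[0,0.555,0.007],0],[-0.2,[0,0.555,0.007],0],[-0.4,[0,0.555,0.007],0],[-0.4,[0,0.555,0.007],0],[-0.5,[0,0.555,0.007],0],[-0.6,[0,0.555,0.007],0],[-0.8,[0,0.555,0.007],0],[-1,[0,0.555,0.007],0],[-1,[0,0.555,0.007],0]]}}

```text
clock: 23.65
position: [0.6578, 0.1684, 0.1298]
orientation: [[0.032, 0.001, 0.999], [-0.999, 0.0, 0.032], [-0.0, -1.0, 0.001]]
wrist_force: [1.6, 0.2, 2.8]
width: 0.208
```

```bash
python3 w2.py w13.png
```

```text
handle_grip [320.  297.7] 0.96 [0.658  0.1683 0.1475]
handle_hinge [319.  396.7] 0.86 [0.5711 0.166  0.1175]
roller pts 1025 [0.6546 0.1596 0.1467] [0.7342 0.1772 0.2939]
[0.65782859 0.16840672 0.12977052] [1.57681316 0.15365743 2.75858587]
```

View pics/w13.png

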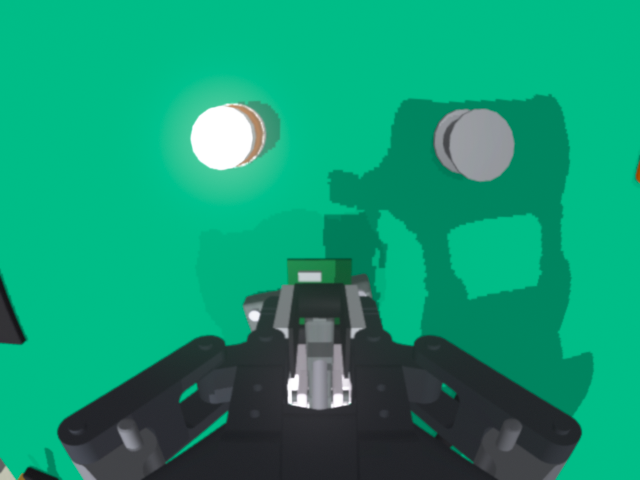

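Request:
{"method": "play_rows", "body": {"moves": [[-1,[0,-0.055,-0.023],0],[-1,[0,-0.108,-0.051],0],[-1,[0,-0.158,-0.085],0],[-1,[0,-0.204,-0.123],0],[-1,[0,-0.246,-0.166],0],[-1,[0,-0.284,-0.212],0],[-1,[0,-0.317,-0.262],0],[-1,[0,-0.345,-0.316],0],[-1,[0,-0.345,-0.316],0]]}}

```text
clock: 24.8
position: [0.6091, 0.1669, 0.1823]
orientation: [[0.032, 0.0, 0.999], [-0.999, 0.0, 0.032], [-0.0, -1.0, 0.0]]
wrist_force: [2.4, -0.9, 6.9]
width: 0.207
```

Request:
{"method": "play_rows", "body": {"moves": [[-1,[0,-0.024,-0.056],0],[-1,[0,-0.041,-0.113],0],[-1,[0,-0.051,-0.172],0],[-1,[0,-0.056,-0.232],0],[-1,[0,-0.055,-0.292],0],[-1,[0,-0.048,-0.352],0],[-1,[0,-0.035,-0.41],0],[-1,[0,-0.016,-0.467],0],[-1,[0,-0.016,-0.467],0]]}}

```text
clock: 25.7
position: [0.5383, 0.1645, 0.183]
orientation: [[0.033, -0.002, 0.999], [-0.999, -0.0, 0.033], [0.0, -1.0, -0.002]]
wrist_force: [-2.4, -1.2, 2.1]
width: 0.209
```

Request:
{"method": "play_rows", "body": {"moves": [[-1,[0,0.025,-0.055],0],[-1,[0,0.055,-0.107],0],[-1,[0,0.09,-0.156],0],[-1,[0,0.129,-0.201],0],[-1,[0,0.129,-0.201],0]]}}

```text
clock: 26.2
position: [0.5087, 0.1635, 0.1633]
orientation: [[0.032, -0.002, 0.999], [-0.999, -0.0, 0.032], [0.0, -1.0, -0.002]]
wrist_force: [-1.0, -1.6, -1.0]
width: 0.205
```

```bash
python3 w2.py w14.png; python3 t.py scene sc14.png 370,120,530,300
```

```text
handle_grip [320.  297.6] 0.79 [0.4914 0.1627 0.1475]
shell_grip [319.1 209.4] 0.79 [0.5243 0.1642 0.0825]
handle_hinge [317.8 143.7] 0.66 [0.5711 0.1664 0.1175]
roller pts 1025 [0.5059 0.1547 0.1795] [0.5855 0.1723 0.3272]
[0.50870175 0.16345073 0.16331083] [-1.02802538 -1.55063268 -1.03516226]
```

View pics/sc14.png

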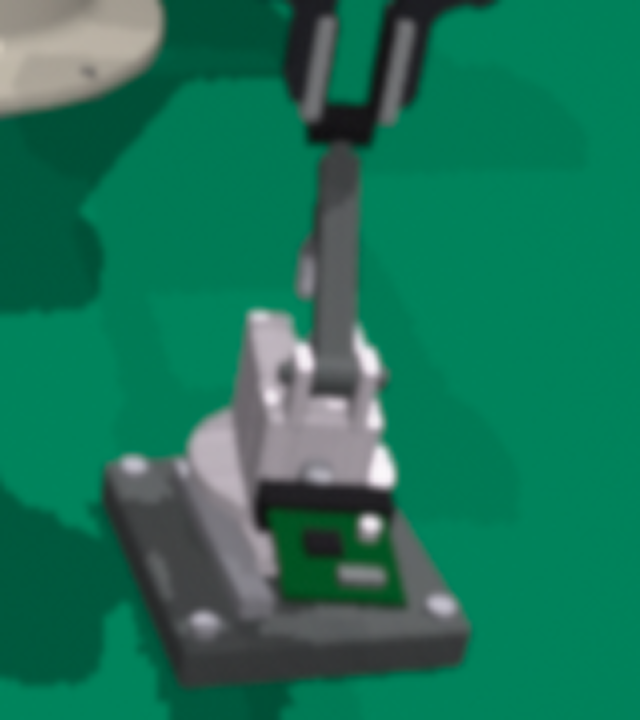

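View pics/w14.png

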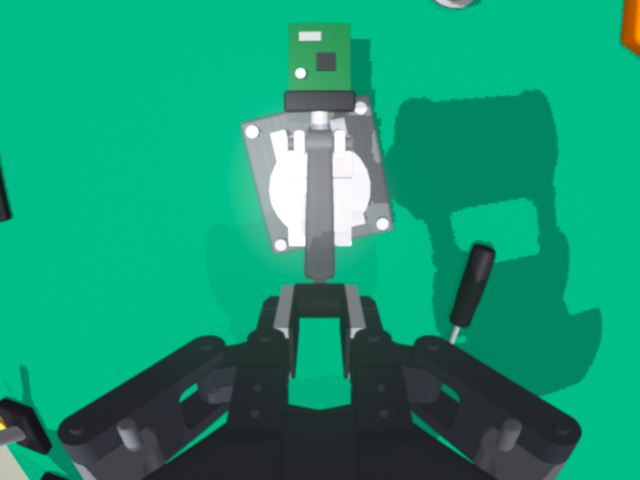

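Request:
{"method": "play_rows", "body": {"moves": [[-1,[0,0.044,-0.041],0],[-1,[0,0.092,-0.077],0],[-1,[0,0.143,-0.109],0],[-1,[0,0.197,-0.135],0],[-1,[0,0.253,-0.155],0],[-1,[0,0.311,-0.17],0],[-1,[0,0.347,-0.176],0],[-1,[0,0.347,-0.176],0]]}}

```text
clock: 27.3
position: [0.4825, 0.1626, 0.1113]
orientation: [[0.032, -0.003, 0.999], [-0.999, -0.0, 0.032], [0.0, -1.0, -0.003]]
wrist_force: [-6.0, -1.1, 4.0]
width: 0.203
```

```bash
python3 w2.py w15.png; python3 t.py scene sc15.png 370,120,530,300
```

```text
handle_grip [320.2 301.1] 0.86 [0.4909 0.1628 0.1475]
handle_hinge [321.2  92.9] 0.92 [0.5701 0.1649 0.1175]
roller pts 1025 [0.478  0.1538 0.1294] [0.5594 0.1713 0.2752]
[0.48248255 0.16263683 0.11131703] [-6.00115965 -1.14656906  4.02203021]
```

View pics/sc15.png

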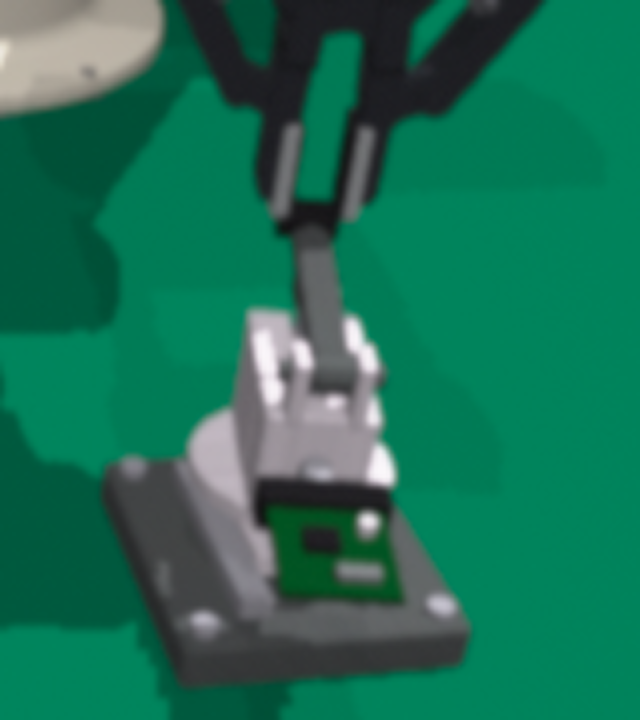

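Request:
{"method": "play_rows", "body": {"moves": [[-1,[0,0.01,-0.003],0],[-1,[0,0.02,-0.006],0],[-1,[0,0.03,-0.008],0],[-1,[0,0.03,-0.008],0]]}}

```text
clock: 28.0
position: [0.4818, 0.1626, 0.1077]
orientation: [[0.032, -0.001, 0.999], [-0.999, -0.0, 0.032], [0.0, -1.0, -0.001]]
wrist_force: [-4.8, -1.8, 1.6]
width: 0.206
```

Request:
{"method": "play_rows", "body": {"moves": [[-1,[0,0.01,-0.001],0],[-1,[0,0.02,-0.002],0],[-1,[0,0.02,-0.002],0]]}}

```text
clock: 28.3
position: [0.4816, 0.1626, 0.1046]
orientation: [[0.032, -0.001, 0.999], [-0.999, -0.0, 0.032], [0.0, -1.0, -0.001]]
wrist_force: [-5.2, 0.8, 0.0]
width: 0.206
```

Request:
{"method": "play_rows", "body": {"moves": [[-1,[0,0.008,-0.001],0],[-1,[0,0.015,-0.001],0],[-1,[0,0.015,-0.001],0]]}}

```text
clock: 28.6
position: [0.4816, 0.1626, 0.1024]
orientation: [[0.032, -0.001, 0.999], [-0.999, -0.0, 0.032], [0.0, -1.0, -0.001]]
wrist_force: [-4.2, 0.0, -1.4]
width: 0.207
```

Request:
{"method": "play_rows", "body": {"moves": [[-1,[0,0.006,0],0],[-1,[0,0.01,0],0],[-1,[0,0.01,0],0]]}}

```text
clock: 28.9
position: [0.4816, 0.1627, 0.101]
orientation: [[0.032, -0.001, 0.999], [-0.999, -0.0, 0.032], [0.0, -1.0, -0.001]]
wrist_force: [-5.6, -1.0, 1.9]
width: 0.207
```

Request:
{"method": "play_rows", "body": {"moves": [[-1,[0,0.006,0],0],[-1,[0,0.01,0],0],[-1,[0,0.01,0],0]]}}

```text
clock: 29.2
position: [0.4815, 0.1627, 0.0998]
orientation: [[0.032, -0.001, 0.999], [-0.999, -0.0, 0.032], [-0.0, -1.0, -0.001]]
wrist_force: [-8.1, -2.6, 7.7]
width: 0.204
```

Request:
{"method": "play_rows", "body": {"moves": [[-1,[0,0.005,0],0],[-1,[0,0.008,0],0],[-1,[0,0.008,0],0]]}}

```text
clock: 29.5
position: [0.4815, 0.1627, 0.0989]
orientation: [[0.032, -0.0, 0.999], [-0.999, 0.0, 0.032], [-0.0, -1.0, -0.0]]
wrist_force: [-10.7, -1.7, 16.5]
width: 0.207
```

Request:
{"method": "play_rows", "body": {"moves": [[-1,[0,0.005,0],0],[-1,[0,0.008,0],0],[-1,[0,0.008,0],0]]}}

```text
clock: 29.8
position: [0.4815, 0.1628, 0.0981]
orientation: [[0.032, -0.0, 0.999], [-0.999, 0.0, 0.032], [-0.0, -1.0, -0.0]]
wrist_force: [-13.2, -1.9, 25.7]
width: 0.206
```

Request:
{"method": "play_rows", "body": {"moves": [[-1,[0,-0.006,-0.004],0],[-1,[0,-0.006,-0.006],0],[-1,[0,-0.006,-0.006],0]]}}

```text
clock: 30.1
position: [0.4812, 0.1628, 0.0989]
orientation: [[0.032, 0.001, 0.999], [-0.999, 0.0, 0.032], [-0.0, -1.0, 0.001]]
wrist_force: [-9.2, -1.2, 18.5]
width: 0.21
```

```bash
cat > k.py <<'E'
from h import *
import sys
s=env.read_state(); p=eyes.get_image("wrist"); save(p,sys.argv[1]); T=np.array(p["hand_eye"])
v,u=np.mgrid[0:480,0:640]; dx=u-p["cx"];dy=v-p["cy"]; r=np.hypot(dx,dy)+1e-9; th=r/p["fx"]; z=p["depth"].astype(float)
C=np.stack([dx/r*np.tan(th)*z,dy/r*np.tan(th)*z,z],-1)
W=(C@T[:3,:3].T+T[:3,3])@np.array(s["orientation"]).T+np.array(s["position"])
for r in range(60,330,8):
    q=np.median(W[r,315:325],axis=0); l=np.median(W[r,296:303],axis=0); print(r,q.round(4),l.round(4))
print(s["position"],s["wrist_force"],s["clock"])
E
python3 k.py w16.png; python3 t.py scene sc16.png 370,120,530,300
```

```text
60 [0.5862 0.1662 0.0851] [0.5877 0.176  0.0738]
68 [0.5823 0.1661 0.0846] [0.5911 0.1795 0.0189]
76 [0.5739 0.1659 0.123 ] [0.5738 0.1739 0.1226]
84 [0.5707 0.1658 0.1248] [0.5706 0.1736 0.1246]
92 [0.5677 0.1657 0.1251] [0.5676 0.1734 0.1235]
100 [0.5647 0.1656 0.1241] [0.5646 0.1733 0.1229]
108 [0.5619 0.1655 0.1212] [0.5617 0.1735 0.1202]
116 [0.5588 0.1654 0.1213] [0.5588 0.1741 0.1011]
124 [0.5558 0.1653 0.1213] [0.5553 0.1741 0.1015]
132 [0.5527 0.1652 0.1206] [0.5518 0.174  0.1005]
140 [0.5496 0.1651 0.121 ] [0.5483 0.1739 0.1012]
148 [0.5466 0.165  0.1208] [0.5448 0.1739 0.1014]
156 [0.5435 0.1649 0.1211] [0.5413 0.1737 0.101 ]
164 [0.5404 0.1648 0.1205] [0.5377 0.1737 0.1006]
172 [0.5372 0.1647 0.1209] [0.5342 0.1736 0.1014]
180 [0.5341 0.165  0.1211] [0.5306 0.1735 0.1006]
188 [0.531  0.1645 0.1206] [0.527  0.1735 0.1008]
196 [0.5277 0.1644 0.1206] [0.5234 0.1734 0.101 ]
204 [0.5244 0.1643 0.1202] [0.5197 0.1733 0.1009]
212 [0.5213 0.1642 0.1207] [0.5161 0.1732 0.1012]
220 [0.518  0.1641 0.1204] [0.5123 0.1732 0.1009]
228 [0.5147 0.164  0.1205] [0.5084 0.1731 0.1007]
236 [0.5113 0.1639 0.1204] [0.5046 0.1731 0.1005]
244 [0.5079 0.1638 0.1205] [0.4658 0.1776 0.0011]
252 [0.5043 0.1637 0.1202] [ 4.589e-01  1.776e-01 -1.000e-04]
260 [0.5007 0.1635 0.12  ] [ 0.4521  0.1775 -0.0011]
268 [0.4972 0.1634 0.1203] [ 0.4455  0.1774 -0.0008]
276 [0.4935 0.1633 0.1202] [ 0.4387  0.1773 -0.0008]
284 [0.489  0.1632 0.1185] [0.4864 0.1722 0.1136]
292 [0.4857 0.163  0.1195] [0.4859 0.1719 0.1205]
300 [0.4832 0.163  0.1223] [0.4829 0.1717 0.1222]
308 [0.48   0.1629 0.1235] [0.48   0.1716 0.1241]
316 [0.4756 0.1627 0.1229] [0.4764 0.1715 0.1247]
324 [ 0.3957  0.1599 -0.0006] [0.472  0.1721 0.1242]
[0.48119263 0.16278789 0.09889212] [-9.20430687 -1.22679091 18.53883139] 30.1
```

View pics/sc16.png

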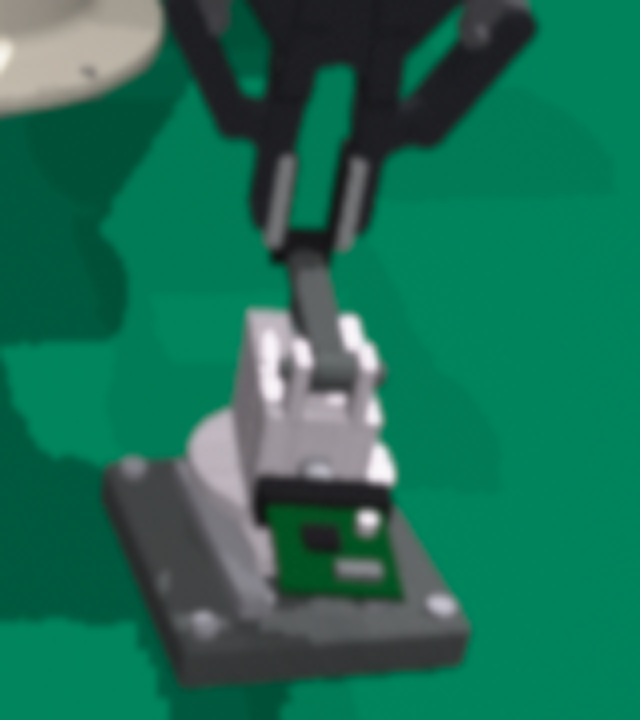

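View pics/w16.png

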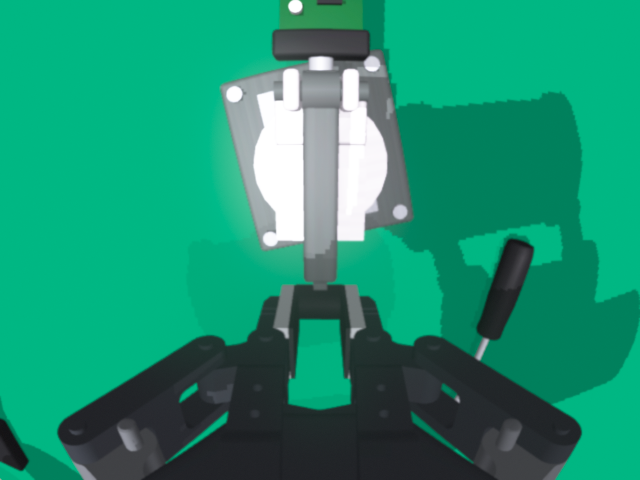

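Request:
{"method": "play_rows", "body": {"moves": [[-1,[0,-0.006,-0.006],0],[-0.3,[0,-0.008,-0.006],0],[0,[0,-0.008,-0.006],0],[0.3,[0,-0.008,-0.006],0],[0.5,[0,-0.008,-0.006],0],[0.5,[0,-0.008,-0.006],0],[0.5,[0,-0.15,-0.006],0],[0.5,[0,-0.3,-0.006],0],[0.5,[0,-0.4,-0.006],0],[0.5,[0,-0.4,-0.006],0],[0.5,[0,-0.4,-0.006],0]]}}

```text
clock: 31.3
position: [0.4802, 0.1626, 0.1578]
orientation: [[0.032, 0.0, 0.999], [-0.999, 0.0, 0.032], [-0.0, -1.0, 0.0]]
wrist_force: [0.4, 0.7, 0.5]
width: 0.747
```

```bash
cat > m.py <<'E'
from h import *
import sys
s=env.read_state(); p=eyes.get_image("wrist"); save(p,sys.argv[1]); T=np.array(p["hand_eye"])
v,u=np.mgrid[0:480,0:640]; dx=u-p["cx"];dy=v-p["cy"]; r=np.hypot(dx,dy)+1e-9; th=r/p["fx"]; z=p["depth"].astype(float)
C=np.stack([dx/r*np.tan(th)*z,dy/r*np.tan(th)*z,z],-1)
W=(C@T[:3,:3].T+T[:3,3])@np.array(s["orientation"]).T+np.array(s["position"])
O=np.array([.5361,.1644]); X=np.array([-.9995,-.0322]); Y=np.array([.0322,-.9995])
q=W.reshape(-1,3); cx=(q[:,:2]-O)@X; cy=(q[:,:2]-O)@Y; cz=q[:,2]
def fit(nm,k):
    A=np.c_[cx[k],np.ones(k.sum())]; f=np.polyfit(cx[k],cz[k],1); e=cz[k]-np.polyval(f,cx[k]); g=np.abs(e)<.0015; f=np.polyfit(cx[k][g],cz[k][g],1); print(nm,k.sum(),"slope",f[0].round(4),"z at 0",f[1].round(4))
fit("bar",(abs(cy)<.005)&(cx>-.022)&(cx<.04)&(cz>.11)&(cz<.13))
fit("roofL",(cy<-.011)&(cy>-.018)&(cx>-.018)&(cx<.028)&(cz>.09)&(cz<.11))
fit("roofR",(cy>.011)&(cy<.018)&(cx>-.018)&(cx<.028)&(cz>.09)&(cz<.11))
k=(abs(cy)<.009)&(cx>.046)&(cx<.064)&(cz>.1)&(cz<.14); print("roller top",np.percentile(cz[k],[50,90,98]).round(4),cx[k].min().round(4),cx[k].max().round(4))
fit("board",(abs(cy)<.015)&(cx<-.07)&(cx>-.115)&(cz>.06)&(cz<.1))
print(s["position"],s["wrist_force"],s["clock"])
E
python3 m.py w17.png; python3 t.py scene sc17.png 370,120,530,300
```

```text
bar 2005 slope 0.0062 z at 0 0.1212
roofL 890 slope 0.0031 z at 0 0.1009
roofR 886 slope 0.0022 z at 0 0.1009
roller top [0.124  0.1256 0.1262] 0.0461 0.0629
board 2094 slope 0.003 z at 0 0.083
[0.48015467 0.1625946  0.15782061] [0.41591361 0.73919954 0.49508947] 31.3
```

View pics/w17.png

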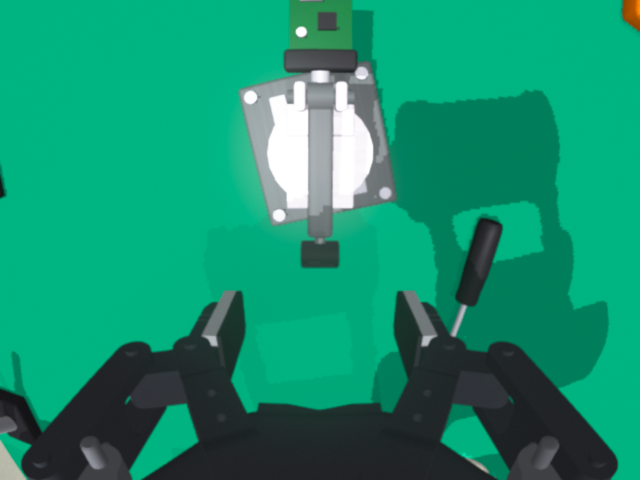

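View pics/sc17.png

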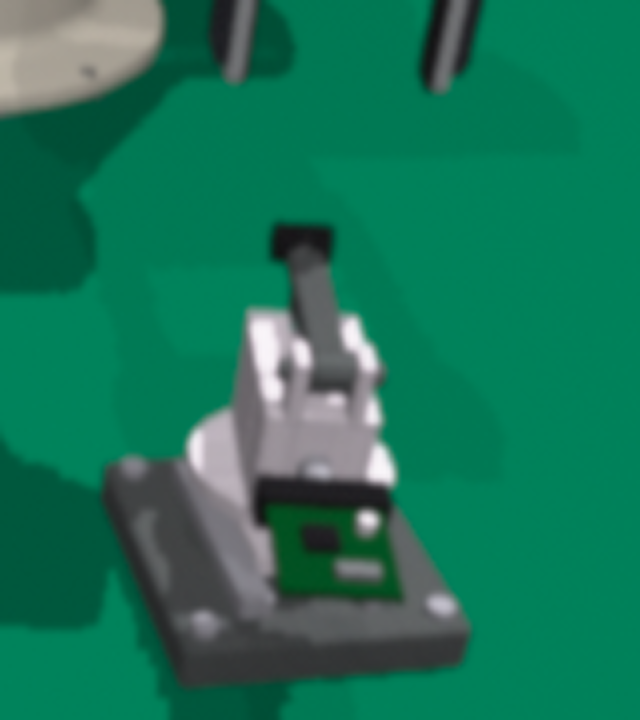

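Handle reads level to within about 0.003 rad. As a check I'll press it once more from above with shut fingertips.

Request:
{"method": "play_rows", "body": {"moves": [[-1,[0,0,0.013],0],[-1,[0,0,0.013],0],[-1,[0,0,0.013],0],[-1,[0,0,0.013],0],[-1,[0,0,0.013],0],[-1,[0,0,0.013],0],[-1,[0,0.1,0.013],0],[-1,[0,0.18,0.013],0],[-1,[0,0.18,0.013],0],[-1,[0,0.18,0.013],0]]}}

```text
clock: 32.4
position: [0.4821, 0.1627, 0.1312]
orientation: [[0.032, -0.0, 0.999], [-0.999, -0.0, 0.032], [0.0, -1.0, -0.0]]
wrist_force: [0.4, -0.4, 0.3]
width: 0.0
```

Request:
{"method": "play_rows", "body": {"moves": [[-1,[0,0.01,0],0],[-1,[0,0.02,0],0],[-1,[0,0.03,0],0],[-1,[0,0.03,0],0]]}}

```text
clock: 32.8
position: [0.4821, 0.1627, 0.1265]
orientation: [[0.032, -0.0, 0.999], [-0.999, 0.0, 0.032], [-0.0, -1.0, -0.0]]
wrist_force: [1.0, -0.7, 0.1]
width: 0.003
```

Request:
{"method": "play_rows", "body": {"moves": [[-1,[0,0.005,0],0],[-1,[0,0.01,0],0],[-1,[0,0.01,0],0]]}}

```text
clock: 33.1
position: [0.4821, 0.1627, 0.125]
orientation: [[0.032, -0.0, 0.999], [-0.999, 0.0, 0.032], [-0.0, -1.0, -0.0]]
wrist_force: [-0.3, 0.2, 0.3]
width: -0.001
```

Request:
{"method": "play_rows", "body": {"moves": [[-1,[0,0.004,0],0],[-1,[0,0.007,0],0],[-1,[0,0.007,0],0]]}}

```text
clock: 33.4
position: [0.4821, 0.1627, 0.1239]
orientation: [[0.032, -0.0, 0.999], [-0.999, -0.0, 0.032], [0.0, -1.0, -0.0]]
wrist_force: [0.8, 0.2, -0.3]
width: -0.003
```

Request:
{"method": "play_rows", "body": {"moves": [[-1,[0,0.004,0],0],[-1,[0,0.007,0],0],[-1,[0,0.007,0],0]]}}

```text
clock: 33.7
position: [0.4821, 0.1627, 0.1229]
orientation: [[0.032, -0.0, 0.999], [-0.999, -0.0, 0.032], [0.0, -1.0, -0.0]]
wrist_force: [-0.3, 1.2, 1.2]
width: 0.0
```

Request:
{"method": "play_rows", "body": {"moves": [[-1,[0,0.004,0],0],[-1,[0,0.007,0],0],[-1,[0,0.007,0],0]]}}

```text
clock: 34.0
position: [0.4821, 0.1627, 0.1218]
orientation: [[0.032, -0.0, 0.999], [-0.999, -0.0, 0.032], [0.0, -1.0, -0.0]]
wrist_force: [-0.0, -0.3, -0.3]
width: 0.001
```

```bash
python3 m.py w18.png; python3 t.py scene sc18.png 370,120,530,300
```

```text
bar 2953 slope 0.0072 z at 0 0.1212
roofL 1241 slope 0.0027 z at 0 0.1009
roofR 1235 slope 0.0038 z at 0 0.101
roller top [0.1226 0.1249 0.1256] 0.046 0.0611
board 1906 slope -0.0422 z at 0 0.0796
[0.48206443 0.16270012 0.12180875] [-0.00997341 -0.2865318  -0.34069305] 34.0
```

View pics/w18.png

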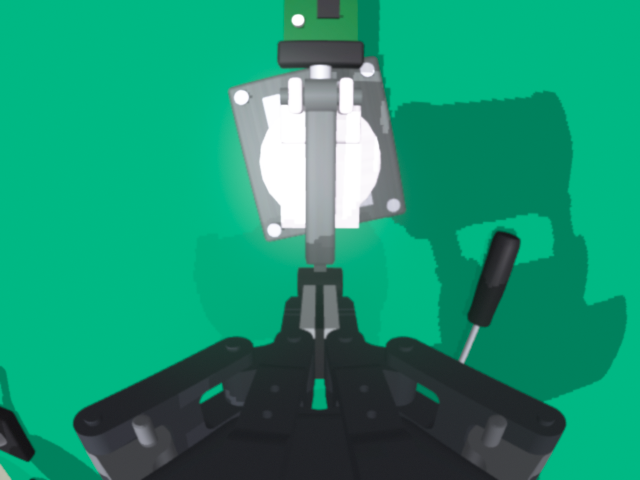

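View pics/sc18.png

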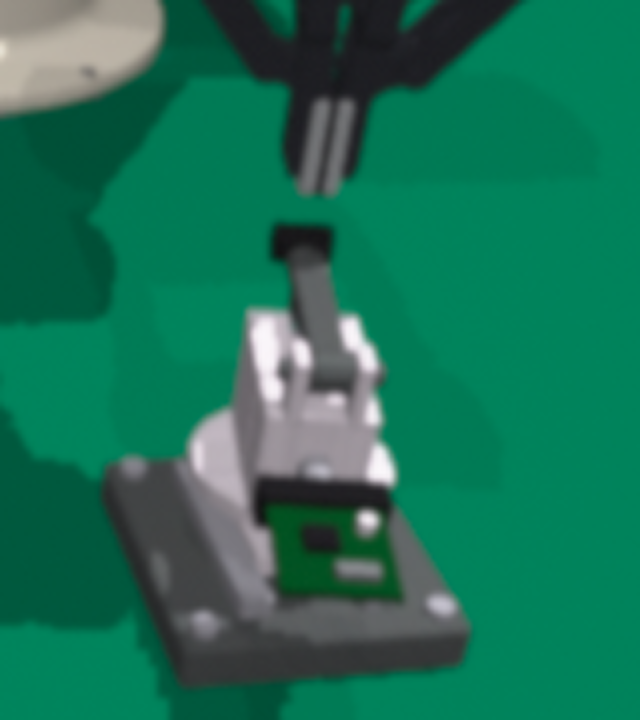

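Fingertips visibly still hang above the roller in the scene view (tips row ~190, roller ~225), so I'll go on down by feel.

Request:
{"method": "play_rows", "body": {"moves": [[-1,[0,0.007,0],0],[-1,[0,0.014,0],0],[-1,[0,0.02,0],0]]}}

```text
clock: 34.4
position: [0.4821, 0.1627, 0.1188]
orientation: [[0.032, -0.0, 0.999], [-0.999, -0.0, 0.032], [0.0, -1.0, -0.0]]
wrist_force: [0.3, 0.5, 0.4]
width: -0.001
```

Request:
{"method": "play_rows", "body": {"moves": [[-1,[0,0.007,0],0],[-1,[0,0.014,0],0],[-1,[0,0.014,0],0]]}}

```text
clock: 34.7
position: [0.482, 0.1627, 0.1166]
orientation: [[0.032, -0.0, 0.999], [-0.999, -0.0, 0.032], [0.0, -1.0, -0.0]]
wrist_force: [-0.3, -0.2, 0.6]
width: 0.0
```

Request:
{"method": "play_rows", "body": {"moves": [[-1,[0,0.007,0],0],[-1,[0,0.012,0],0],[-1,[0,0.012,0],0]]}}

```text
clock: 35.0
position: [0.4821, 0.1627, 0.1149]
orientation: [[0.032, -0.0, 0.999], [-0.999, -0.0, 0.032], [0.0, -1.0, -0.0]]
wrist_force: [0.2, -0.2, -0.2]
width: 0.001
```

```bash
cat > n.py <<'E'
from h import *
import sys
p=eyes.get_image("scene"); save(p,sys.argv[1],(400,140,500,240),6); P=cloud(p)
s=env.read_state()
for r in range(150,215,3): 
    q=P[r,430:470]; k=q[:,0]<.56; print(r, q[k][len(q[k])//2].round(3) if k.any() else None, k.sum())
print(proj(p,s["position"]), proj(p,[.4821,.1627,.1257]), s["position"])
E
python3 n.py sc19.png
```

```text
150 [0.49  0.162 0.173] 40
153 [0.492 0.161 0.169] 39
156 [0.493 0.163 0.165] 40
159 [0.494 0.162 0.16 ] 39
162 [0.493 0.163 0.155] 39
165 [0.492 0.164 0.15 ] 39
168 [0.495 0.166 0.146] 40
171 [0.493 0.165 0.14 ] 39
174 [ 0.228  0.214 -0.002] 40
177 [0.481 0.17  0.124] 40
180 [0.487 0.17  0.123] 40
183 [0.492 0.17  0.12 ] 40
186 [0.503 0.169 0.121] 40
189 [0.512 0.168 0.121] 40
192 [0.52  0.168 0.12 ] 40
195 [0.529 0.167 0.121] 40
198 [0.537 0.166 0.12 ] 40
201 [0.545 0.165 0.12 ] 40
204 [0.553 0.165 0.12 ] 40
207 [0.531 0.157 0.1  ] 23
210 [0.539 0.15  0.1  ] 15
213 [0.546 0.149 0.099] 13
[443.90446809 182.41025198] [445.02943133 176.15186852] [0.4820934  0.16269543 0.11495392]
```

View pics/sc19.png

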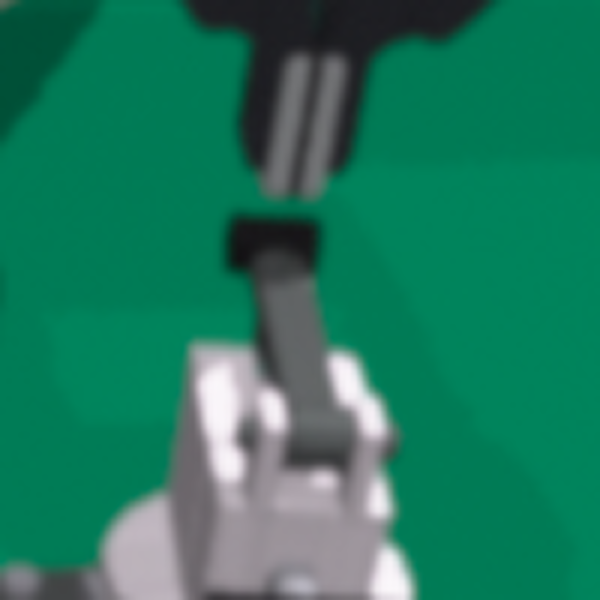

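Depth shows the real fingertips at about z 0.137, i.e. about 20 mm behind the stated TCP, with the roller top at 0.125. I'll continue carefully.

Request:
{"method": "play_rows", "body": {"moves": [[-1,[0,0.02,0],0],[-1,[0,0.04,0],0],[-1,[0,0.053,0],0],[-1,[0,0.053,0],0]]}}

```text
clock: 35.45
position: [0.4819, 0.1627, 0.1067]
orientation: [[0.032, -0.001, 0.999], [-0.999, -0.0, 0.032], [0.0, -1.0, -0.001]]
wrist_force: [-0.1, 0.1, 0.1]
width: 0.002
```

Request:
{"method": "play_rows", "body": {"moves": [[-1,[0,0.006,0],0],[-1,[0,0.012,0],0],[-1,[0,0.012,0],0]]}}

```text
clock: 35.75
position: [0.4821, 0.1627, 0.1052]
orientation: [[0.032, -0.0, 0.999], [-0.999, -0.0, 0.032], [0.0, -1.0, -0.0]]
wrist_force: [0.6, -0.3, -0.9]
width: -0.0
```

Request:
{"method": "play_rows", "body": {"moves": [[-1,[0,0.005,0],0],[-1,[0,0.008,0],0],[-1,[0,0.008,0],0]]}}

```text
clock: 36.05
position: [0.4822, 0.1627, 0.104]
orientation: [[0.032, 0.0, 0.999], [-0.999, 0.0, 0.032], [-0.0, -1.0, 0.0]]
wrist_force: [-1.0, -0.0, 0.6]
width: 0.001
```

Request:
{"method": "play_rows", "body": {"moves": [[-1,[0,0.005,0],0],[-1,[0,0.008,0],0],[-1,[0,0.008,0],0]]}}

```text
clock: 36.35
position: [0.4823, 0.1627, 0.103]
orientation: [[0.032, 0.0, 0.999], [-0.999, 0.0, 0.032], [-0.0, -1.0, 0.0]]
wrist_force: [0.0, -0.2, 4.6]
width: 0.0
```

Request:
{"method": "play_rows", "body": {"moves": [[-1,[0,0.005,0],0],[-1,[0,0.008,0],0],[-1,[0,0.008,0],0]]}}

```text
clock: 36.65
position: [0.4827, 0.1628, 0.1021]
orientation: [[0.032, 0.001, 0.999], [-0.999, 0.0, 0.032], [-0.0, -1.0, 0.001]]
wrist_force: [-0.6, -0.7, 11.7]
width: 0.004
```

```bash
python3 n.py sc20.png; python3 m.py w20.png
```

```text
150 [0.494 0.161 0.174] 39
153 [0.494 0.162 0.17 ] 40
156 [0.485 0.164 0.161] 40
159 [0.493 0.164 0.16 ] 40
162 [0.494 0.164 0.155] 40
165 [0.494 0.165 0.15 ] 40
168 [0.492 0.166 0.145] 39
171 [0.492 0.167 0.14 ] 40
174 [0.495 0.167 0.137] 40
177 [0.492 0.169 0.13 ] 40
180 [0.492 0.169 0.125] 40
183 [0.486 0.171 0.117] 40
186 [0.501 0.169 0.12 ] 40
189 [0.509 0.167 0.119] 39
192 [0.517 0.168 0.119] 40
195 [0.528 0.167 0.12 ] 40
198 [0.535 0.166 0.119] 40
201 [0.545 0.165 0.12 ] 40
204 [0.554 0.164 0.12 ] 40
207 [0.531 0.154 0.1  ] 19
210 [0.539 0.15  0.1  ] 15
213 [0.548 0.148 0.1  ] 13
[442.67080531 189.94931466] [445.02943133 176.15186852] [0.48270703 0.16276877 0.10213113]
bar 3673 slope -0.0148 z at 0 0.1207
roofL 1532 slope -0.0055 z at 0 0.1009
roofR 1534 slope -0.0054 z at 0 0.1009
roller top [0.1212 0.138  0.1393] 0.0461 0.0522
board 1642 slope -0.0824 z at 0 0.077
[0.48270703 0.16276877 0.10213113] [-0.49501693 -1.19495228 11.0844561 ] 36.7
```

View pics/sc20.png

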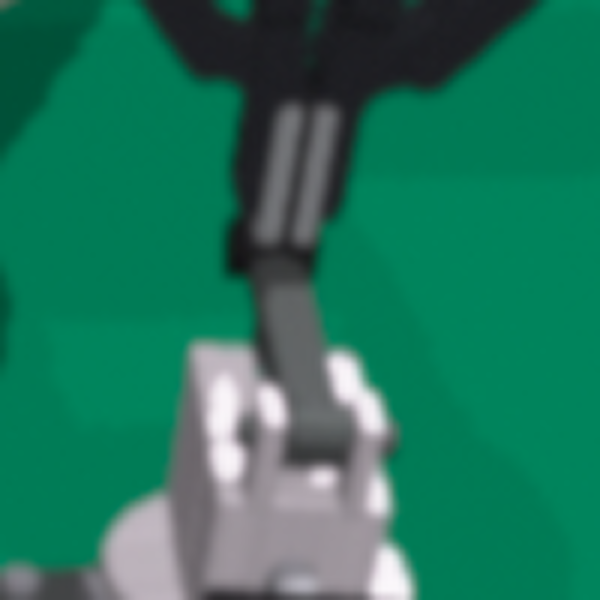

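Request:
{"method": "play_rows", "body": {"moves": [[-1,[0,0.004,0],0],[-1,[0,0.007,0],0],[-1,[0,0.007,0],0],[-1,[0,0.007,0],0]]}}

```text
clock: 37.15
position: [0.483, 0.1628, 0.1014]
orientation: [[0.032, 0.002, 0.999], [-0.999, 0.0, 0.032], [-0.0, -1.0, 0.002]]
wrist_force: [-0.1, -1.8, 15.5]
width: -0.001
```

```bash
python3 m.py w21.png
```

```text
bar 3690 slope -0.0232 z at 0 0.1207
roofL 1547 slope -0.0085 z at 0 0.101
roofR 1537 slope -0.0093 z at 0 0.101
roller top [0.1307 0.1388 0.1397] 0.046 0.0523
board 1658 slope -0.0909 z at 0 0.077
[0.48299865 0.16279476 0.10139726] [-0.12074678 -1.8367762  15.48809187] 37.15
```

Request:
{"method": "play_rows", "body": {"moves": [[-1,[0,0.003,0],0],[-1,[0,0.005,0],0],[-1,[0,0.005,0],0],[-1,[0,0.005,0],0]]}}

```text
clock: 37.6
position: [0.4831, 0.1629, 0.1008]
orientation: [[0.032, 0.002, 0.999], [-0.999, 0.0, 0.032], [-0.0, -1.0, 0.002]]
wrist_force: [-1.3, -0.5, 18.6]
width: 0.001
```

```bash
python3 m.py w22.png
```

```text
bar 3744 slope -0.0366 z at 0 0.121
roofL 1547 slope -0.0234 z at 0 0.1013
roofR 1560 slope -0.0247 z at 0 0.1014
roller top [0.1323 0.1388 0.1397] 0.046 0.0525
board 1631 slope -0.1166 z at 0 0.0763
[0.48307437 0.16285189 0.10077828] [-1.34040414 -0.51467354 18.60967935] 37.6
```

Request:
{"method": "play_rows", "body": {"moves": [[-1,[0,-0.005,0],0],[-1,[0,-0.012,0],0],[-1,[0,-0.02,0],0],[-1,[0,-0.03,0],0],[-1,[0,-0.06,0],0],[-1,[0,-0.06,0],0]]}}

```text
clock: 38.25
position: [0.4823, 0.1627, 0.1093]
orientation: [[0.032, 0.0, 0.999], [-0.999, 0.0, 0.032], [-0.0, -1.0, 0.0]]
wrist_force: [0.0, 0.0, 0.2]
width: 0.005
```

```bash
python3 m.py w23.png; python3 n.py sc23.png | tail -15
```

```text
bar 3422 slope -0.001 z at 0 0.1209
roofL 1411 slope -0.0001 z at 0 0.1009
roofR 1422 slope 0.0011 z at 0 0.101
roller top [0.1194 0.1242 0.1394] 0.046 0.0547
board 1736 slope -0.0516 z at 0 0.079
[0.48227019 0.16273528 0.10926043] [0.02519188 0.02956131 0.19336932] 38.25
174 [0.491 0.168 0.135] 40
177 [0.48  0.171 0.124] 40
180 [0.485 0.171 0.121] 40
183 [0.486 0.171 0.117] 40
186 [0.502 0.169 0.12 ] 40
189 [0.511 0.168 0.121] 40
192 [0.52  0.168 0.12 ] 39
195 [0.527 0.167 0.12 ] 40
198 [0.535 0.166 0.119] 40
201 [0.543 0.166 0.119] 40
204 [0.552 0.163 0.119] 39
207 [0.531 0.154 0.101] 19
210 [0.537 0.152 0.099] 16
213 [0.549 0.148 0.101] 13
[443.29504158 185.9110503 ] [445.02943133 176.15186852] [0.48214026 0.16271407 0.10889451]
```

View pics/w23.png

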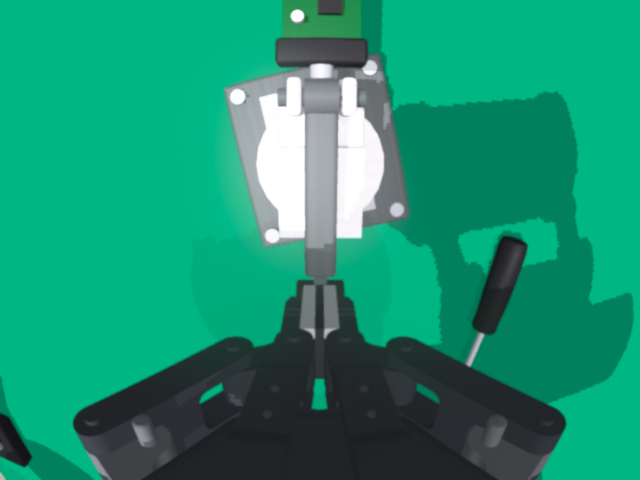

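Released, the handle lies level (slope −0.001) and the body level. Pressing at the roller tips the body slightly, since it overhangs the footprint. I'll give one more press on the bar over the shell, where it can't tip.

Request:
{"method": "play_rows", "body": {"moves": [[-1,[0,-0.02,0.07],0],[-1,[0,-0.02,0.15],0],[-1,[0,-0.02,0.19],0],[-1,[0,0.03,0.19],0],[-1,[0,0.05,0.19],0],[-1,[0,0.06,0.19],0],[-1,[0,0.06,0.19],0]]}}

```text
clock: 39.05
position: [0.51, 0.1636, 0.0995]
orientation: [[0.032, -0.001, 0.999], [-0.999, -0.0, 0.032], [0.0, -1.0, -0.001]]
wrist_force: [0.5, 0.4, 0.3]
width: -0.0
```

Request:
{"method": "play_rows", "body": {"moves": [[-1,[0,0.005,0],0],[-1,[0,0.01,0],0],[-1,[0,0.01,0],0]]}}

```text
clock: 39.35
position: [0.5104, 0.1637, 0.0989]
orientation: [[0.032, 0.0, 0.999], [-0.999, 0.0, 0.032], [-0.0, -1.0, 0.0]]
wrist_force: [-4.4, -0.7, 14.9]
width: 0.002
```

Request:
{"method": "play_rows", "body": {"moves": [[-1,[0,0.003,0],0],[-1,[0,0.004,0],0],[-1,[0,0.004,0],0]]}}

```text
clock: 39.65
position: [0.5104, 0.1637, 0.0987]
orientation: [[0.032, 0.001, 0.999], [-0.999, 0.0, 0.032], [-0.0, -1.0, 0.001]]
wrist_force: [-7.0, -1.0, 20.9]
width: -0.002
```

```bash
python3 m.py w24.png
```

```text
bar 2422 slope 0.0034 z at 0 0.1207
roofL 1407 slope -0.0002 z at 0 0.1008
roofR 1420 slope 0.0001 z at 0 0.1009Traceback (most recent call last):
  File "m.py", line 14, in <module>
    k=(abs(cy)<.009)&(cx>.046)&(cx<.064)&(cz>.1)&(cz<.14); print("roller top",np.percentile(cz[k],[50,90,98]).round(4),cx[k].min().round(4),cx[k].max().round(4))
                                                                              ~~~~~~~~~~~~~^^^^^^^^^^^^^^^^^^
    return _quantile_unchecked(
        a, q, axis, out, overwrite_input, method, keepdims, weights)
    return _ureduce(a,
                    func=_quantile_ureduce_func,
    ...<5 lines>...
                    overwrite_input=overwrite_input,
                    method=method)
    r = func(a, **kwargs)
    result = _quantile(arr,
                       quantiles=q,
    ...<2 lines>...
                       out=out,
                       weights=wgt)
    slices_having_nans = np.isnan(arr[-1, ...])
                                  ~~~^^^^^^^^^
IndexError: index -1 is out of bounds for axis 0 with size 0
```

Hard stop with bar and body level. I'll retreat straight up and clear, then do final checks.

Request:
{"method": "play_rows", "body": {"moves": [[-1,[0,-0.005,0],0],[-1,[0,-0.02,0],0],[-1,[0,-0.15,0],0],[-1,[0,-0.4,0],0],[-1,[0,-0.7,0],0],[-1,[0,-0.8,-0.2],0],[-1,[0,-0.8,-0.5],0],[-1,[0,-0.8,-0.5],0],[-1,[0,-0.8,-0.5],0]]}}

```text
clock: 40.6
position: [0.435, 0.1612, 0.218]
orientation: [[0.033, 0.0, 0.999], [-0.999, 0.0, 0.033], [-0.0, -1.0, 0.0]]
wrist_force: [0.2, 1.0, -0.0]
width: -0.002
```

```bash
python3 m.py w25.png; python3 t.py scene sc25.png 390,150,490,300
python3 - <<'E'
from h import *
p=eyes.get_image("scene"); save(p,"sc26.png")
E
```

```text
bar 1212 slope -0.0001 z at 0 0.1209
roofL 539 slope 0.003 z at 0 0.1009
roofR 540 slope 0.0033 z at 0 0.1009
roller top [0.1236 0.1251 0.1259] 0.0464 0.0634
board 228 slope -0.0006 z at 0 0.0825
[0.43497987 0.16122374 0.21802854] [ 0.15443908  0.98865642 -0.01779019] 40.6
```

View pics/w25.png

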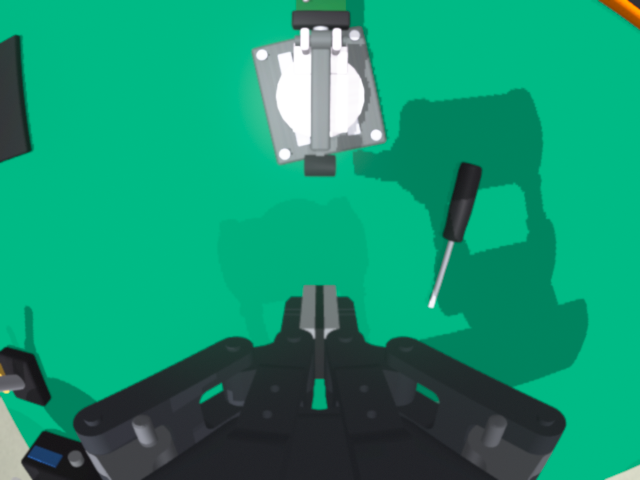

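View pics/sc25.png

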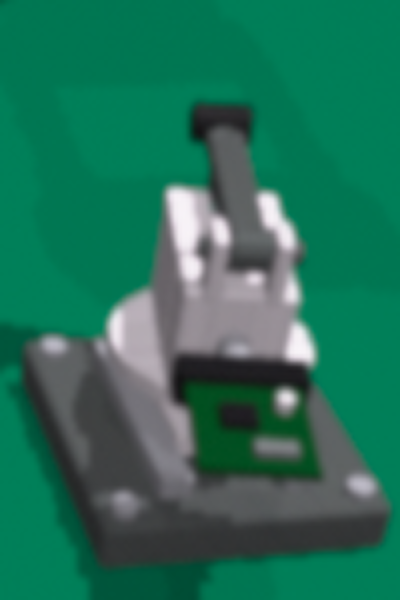

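View pics/sc26.png

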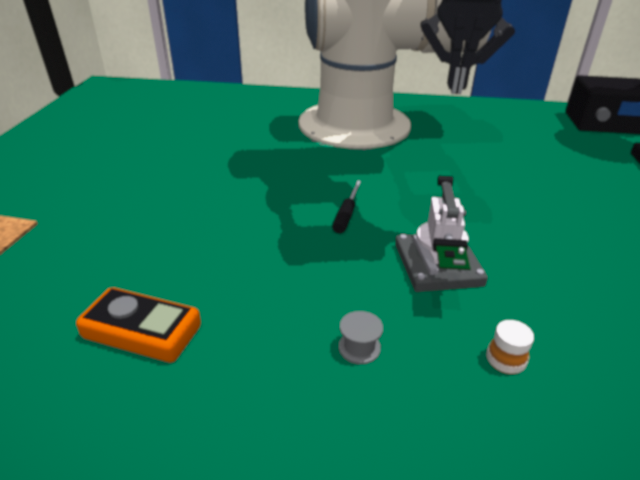

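The scene at (445,235) shows the holder level on the stand with its handle down toward the robot. The arm is clear, and the bystanders are at their starting pixels. Bar slope is about 0, and the roof is at 0.1009, which puts the underside at 0.055 on the flange.

```bash
python3 -c "
from h import *
print(order.sign_off())"
```

```text
the job is handed in; nothing more can be done
None
```

The holder is seated and level on the stand with its handle pressed fully down, and I handed the job in at about 41 s. I swung the handle back to its stop, seated the coupler over the ball, then brought the handle over and pressed it down. I did not tug-test the lock.

**Seating:** the coupler stopped hard on the flange at the measured height, with an end-of-step wrist force of about 26 N. The telltale pin stood about 9 mm proud, against 10 mm expected, within my measurement bias. I saw no clear force peak from the sprung bumps, only a slight downward pull below them.

**Handle:** pinching the roller I reached about 26 N. I then pressed again with the fingertips, about 19 N on the roller and about 21 N on the bar over the shell, where it met a hard stop.

**Last checks:**
- The handle bar read level, with a slope of about 0.000.
- The shell's roof slope was about 0.003, and its height puts the underside at the flange height.
- The bystanders look unmoved in the scene view, and the arm is clear of everything.

**What disagreed:**
- While I pressed on the overhanging roller, the body tipped by about 0.02 rad, then came back level.
- The real fingertips sit about 20 mm behind the stated TCP, so I finished the fingertip presses by feel.

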